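# Fit the stick loggers and tighten the gland ring

## Robot

A 7-joint arm with a two-finger parallel gripper is mounted at the origin on a cart in front of the work surface, level with it; the furniture and walls round the work are solid. World frame = base frame: x ahead of the robot, y to its left, z up, the work surface at z = 0. Lengths are in m, angles in rad, forces in N, time in s.
With the tool pointing down it reaches from about 0.4 to 0.85 m from the base axis. Payload 4.5 kg.
Tool frame: the origin (TCP) lies on the centre line of the jaws, within the pads' length; the fingertips stand 14 mm ahead of it and the grasp point (between the pads) lies 5 mm behind it (nose_length is the distance from the TCP to the fingertips, in m); x points along the fingers, y is the direction in which the jaws open and shut, and the axes are right-handed (so a half turn about x gives the same grasp; the last joint's range is limited). The gripper opens to 88 mm and grips with 3 to 60 N. Pads are 18 mm wide; open, the fingers measure 123 mm over their backs; the gripper's body (75 mm by 187 mm) begins 45 mm behind the grasp point.
Start: joints at [1.284, 0.689, -0.195, 1.565, 0.157, 0.902, -0.215], TCP at [0.197, -0.593, 0.253] pointing down, gripper open.
Joint ranges: [-3.01, 3.01], [-0.46, 2.08], [-1.47, 1.51], [0.13, 2.56], [-1, 4.14], [0.04, 2.09], [-2.66, 2.66]. Speed limits (rad/s): [2.57, 2.57, 3.14, 3.14, 3.14, 3.14, 3.14].

## Interface

Orientations are given as a unit quaternion [x, y, z, w].
In Python, from plant import get_state, snapshot, camera_params, finish_job, boxes_of, silhouettes, spot_point, nose_length gives the robot as it stands.
- The arm moves only by the tool apply_moves, never from a script. Its arguments are lists of equal length, an entry for each row: "delta_pos": the shift along the tool's x, y, z in cm, a list of three; "yaw": the turn about the tool's x in rad; "gripper": the opening in per cent of the stroke, from 0 (shut) to 100 (fully open). A call has 1 to 10 rows; each row is the pose to reach, as a shift and turn from the pose measured when the call began, along the tool's axes at that moment; what a row does not reach only later rows make up. A row lasts 1/12 s, in which the tool goes at most 41.7 mm and 7.16 degrees, less where a joint would pass 70% of its speed; a pose out of reach is approached as far as the arm can. A call with a gripper value outside its range is refused whole. The fingers move at their own pace and stop on an object; "force" is the grip in N (left out, the last holds). Time passes only in rows, so rows that repeat a pose let the fingers close. It gives the time, the measured TCP pose, the force and the opening at its end, in the units of the state.
- get_state(): the state, without advancing time (a new reading comes with each control period).
- snapshot(name): name is "side" or "top" or "wrist"; returns the picture (420x560x3 uint8, red, green, blue); there is no depth.
- camera_params(name): a dict with "fovy" (degrees; the focal length in pixels is half the picture's height over the tangent of half this angle, whatever the lens; pixels are square), "cx", "cy" (the principal point, pixels), "position" and "orientation" of the camera in the world. Camera axes: x right, y down, z forward; pixel columns grow to the right and rows downward; lengths in m; the calibration is good to about 2 mm. The wrist camera is an equidistant fisheye: a pixel r from the principal point sees the ray r / f radians off the axis. A picture is of the moment at which its call begins: read the wrist's pose just before it. camera_params takes no time and is no camera call; for the wrist camera it gives the pose at the moment of the call.
- finish_job(): hands the job in, once; it reports no verdict.
Trained networks look in the newest picture that a camera, given by its name, has taken for a name from the list of things; names that differ only in an ending like _2 or _b are one class to them, and where a whole thing is asked for, a point or a joint stands for the part that bears it (a point fixed in the world has none). Each returns a list of dicts, best first, with "score" (0 to 1); they miss things now and then, are a little off and sometimes report something else, mostly with a low value. They report only what shows in the picture. A call takes as long as a camera call.
- boxes_of(thing, camera): "bbox" ([left, top, width, height] in pixels, round what is visible of it).
- silhouettes(thing, camera): "mask" (420x560 bool, what is visible of it) and "bbox" ([left, top, width, height] in pixels, round what is visible of it).
- spot_point(thing, camera): "pixel" ([column, row] in pixels: a listed point, or the origin of a listed thing).
The state is a dict: "clock": time; "q": joint angles; "qd": joint speeds; "joint_torque": joint torques, N m; "tool_pos": TCP position; "eef_rot": TCP orientation; "contact_force": force on the tool from outside, world axes, zero at the start; "moment": the same for the moment, N m; "opening": opening from 0.0 (shut) to 1.0 (fully open).
Only numpy, scipy, OpenCV 4.12 (cv2) and the standard library are available. Lean on these libraries where they do the work, as an engineer would, in place of code of your own. Each camera call takes 0.05 s, during which the arm holds its last target.

## Task

Get the pressure vessel ready for its run: stand up each stick temperature logger lying on the mat and push it down into a free port in the vessel's top until its hexagonal shoulder is fully home on the plate. Then tighten the gland ring clockwise with the tommy bar, moving the bar from hole to hole, until the ring comes to its stop down on the vessel's shoulder, and lay the bar back on the mat. Turn the ring with the bar only, not with the fingers, and leave the beaker and the reagent bottle where they stand.

Things in the scene. Friction and masses are not known exactly. Their poses are not given: they have to be found in the camera images.
- vessel: Fixed pressure vessel of bare metal: round base 136 mm across and 12 mm high, body 108 mm across, a gland ring round its neck and a flat round port plate 55 mm across on top, 142 mm above the bench; gauge and drain cock low on its sides. Origin on the bench on the upright axis. Three ports in the plate, 15.5 mm from the axis, 27 mm from one another.
- port_1 (a point): Centre of a port's mouth in the top plate (z = 0.142): countersunk, 16 mm wide, narrowing within 5 mm to an upright bore 11 mm wide, open below. A sprung seal some 12 to 28 mm down the bore presses on the stem: a logger does not drop home by its weight but stays where it is let go, once its tip is past the seal; pushing it down takes a few newtons.
- port_2 (a point): Mouth of another port, like port_1.
- port_3 (a point): Mouth of another port, like port_1.
- logger_1: Stick logger, 60 g: steel stem 8 mm thick, 118 mm long, round tip; hexagonal shoulder 20 mm across flats, 6 mm thick; grey ball head 20 mm across. Origin at the centre of the shoulder's underside, z along the stem to the head: tip at z = -0.118, ball's middle at +0.018. Pinched lightly by the ball and lifted it swings down, to within some 20 degrees of upright. Two or three are there; any fits any port.
- logger_2: Stick logger, 60 g: steel stem 8 mm thick, 118 mm long, round tip; hexagonal shoulder 20 mm across flats, 6 mm thick; grey ball head 20 mm across. Origin at the centre of the shoulder's underside, z along the stem to the head: tip at z = -0.118, ball's middle at +0.018. Pinched lightly by the ball and lifted it swings down, to within some 20 degrees of upright. Two or three are there; any fits any port.
- logger_3: Stick logger, 60 g: steel stem 8 mm thick, 118 mm long, round tip; hexagonal shoulder 20 mm across flats, 6 mm thick; grey ball head 20 mm across. Origin at the centre of the shoulder's underside, z along the stem to the head: tip at z = -0.118, ball's middle at +0.018. Pinched lightly by the ball and lifted it swings down, to within some 20 degrees of upright. Two or three are there; any fits any port.
- gland_ring (a joint): Turn of the gland ring, rad: grows clockwise seen from above; starts at 0 to 0.8, stop (tight) at 4.4. Stiff: 0.5 N m. Steel ring 104 mm across, 28 mm thick, six radial bar holes 13 mm wide, 24 mm deep, every 60 degrees. It sinks evenly as it turns, 4.5 mm in all, closing the gap to the shoulder below. Hole centres are 118.5 mm above the bench at 0, 114 mm at 4.4.
- bar_hole_1 (a point): Centre of the mouth of one bar hole, on the ring's rim 52 mm from the vessel's axis; it turns and sinks with the ring. The other five follow every 60 degrees at the same height.
- tommy_bar: Loose steel bar 180 mm long, 110 g, x along it, origin at its middle: the middle 90 mm is 12 mm square, each end is turned round, 10 mm thick and 45 mm long with a rounded tip. Either end fits the bar holes. It lies on the mat.
- bench_mat: Fixed dark rubber mat, 200 (x) by 300 (y) by 3 mm thick, origin at the centre of its underside on the bench; x points away from the robot across the bench.
- beaker: Empty glass beaker, 53 mm across and 69 mm high, behind the vessel and mat; a bystander. Origin under its centre.
- reagent_bottle: Plastic reagent bottle, 56 mm across and 106 mm high, left of the vessel and behind it; a bystander. Origin under its centre.

How it is judged:
By the outcome, as a careful person would: the job done as asked, in the order asked, and still so for the second after the job is handed in, with the robot touching nothing.
Of logger_1, logger_2, logger_3 only 2 to 3 are there at a start; the rules pass over those that are not, and their reading is None.
At some moment in a run one of tommy_bar may be knocked a few centimetres aside while the robot is not near it.
It also fails if it takes over 210 s, if anything falls off the work surface, if the arm or the gripper's body presses on something with over 40 N, if the wrist force passes 120 N, or if a joint passes its speed limit or range.

## Working session

There is one attempt and no reset: what is moved stays moved. The work goes in short steps, Python scripts to look and compute and a tool call to move; the robot and the scene stay as the last step left them, time stands still between calls to the robot, and variables do not carry over. Pictures are saved under pics/ and viewed, and the job is handed in when it is done.

Besides the shell and the picture viewer there is one more tool, called after "Emit:" as name([rows], argument=value, ...), one row to a line, values as JSON. apply_moves: Moves the arm, as the interface text tells. Its arguments: {"type":"object","properties":{"delta_pos":{"type":"array"},"yaw":{"type":"array"},"gripper":{"type":"array"},"force":{"type":"number"}},"required":["delta_pos","yaw","gripper"]}

```bash
ls; mkdir -p pics
python3 - <<'E'
from plant import *
import cv2
s=get_state();print(s)
for n in ["side","top","wrist"]:
    im=snapshot(n);cv2.imwrite(f"pics/{n}0.png",im[:,:,::-1]);print(n,camera_params(n))
print(nose_length if not callable(nose_length) else nose_length())
E
```

```text
pics
{'clock': 0.0, 'q': array([ 1.28378466,  0.68995171, -0.19449523,  1.56633778,  0.15733013,
        0.90250274, -0.21509145]), 'qd': array([-5.57319566e-04, -7.74909592e-04, -7.73909109e-05,  3.23607679e-04,
        3.93338465e-04, -1.88807672e-03,  9.20249892e-04]), 'joint_torque': array([ 3.84640352e-04, -5.27560902e+01, -1.26691326e+00, -1.53427094e+01,
       -5.26429131e-02,  6.52789648e-03,  1.31022980e-04]), 'tool_pos': array([ 0.19683339, -0.59256179,  0.25193135]), 'eef_rot': array([-0.69786266, -0.11358991,  0.69818454, -0.11235385]), 'contact_force': array([ 0.27401491, -0.60584812, -0.96928576]), 'moment': array([0.05655662, 0.03336357, 0.02848573]), 'opening': 1.0011341566741416}
side {'fovy': 52.979259917457654, 'cx': 278.96161029434063, 'cy': 207.0239526069185, 'position': array([ 0.53680133, -0.43559895,  0.71589642]), 'orientation': array([ 0.91824632, -0.03646656,  0.00867854, -0.39423163])}
top {'fovy': 57.714649478340334, 'cx': 281.0236017694774, 'cy': 208.46671698896742, 'position': array([0.46224611, 0.22967004, 0.94696591]), 'orientation': array([-0.69628851,  0.71443279, -0.05732209,  0.03850049])}
wrist {'fovy': 65.70646984690485, 'cx': 279.5751153611784, 'cy': 204.95670097036384, 'position': array([ 0.26330124, -0.5719431 ,  0.38486147]), 'orientation': array([ 0.80324341, -0.57950637, -0.08112405,  0.11131614])}
0.014
```

View pics/side0.png

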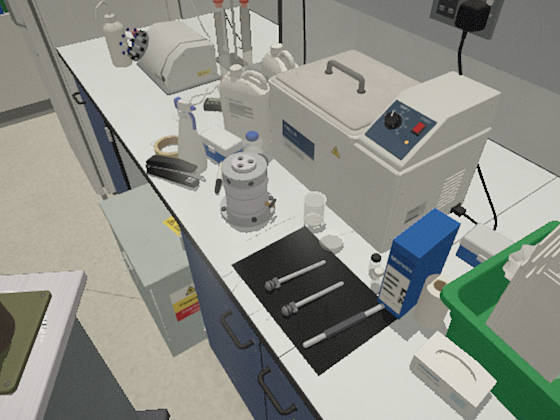

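View pics/top0.png

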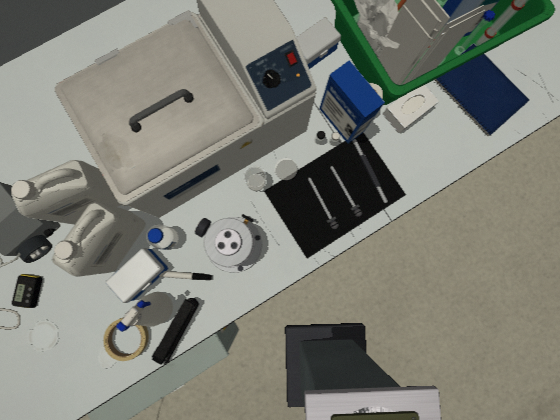

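View pics/wrist0.png

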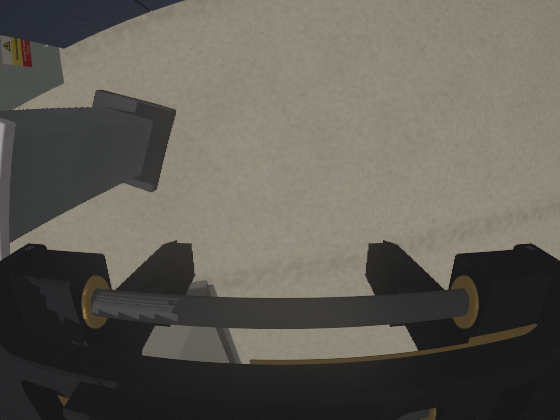

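```bash
cat > h.py <<'E'
import numpy as np, cv2
from scipy.spatial.transform import Rotation as R
from scipy.optimize import least_squares
from plant import *
np.set_printoptions(precision=4,suppress=True)
def ray(p,uv):
    f=210/np.tan(np.radians(p['fovy'])/2)
    d=np.array([(uv[0]-p['cx'])/f,(uv[1]-p['cy'])/f,1.0])
    if p.get('fish'):
        r=np.hypot(d[0],d[1]); d=np.array([d[0]/r*np.sin(r),d[1]/r*np.sin(r),np.cos(r)]) if r>1e-9 else np.array([0,0,1.])
    return R.from_quat(p['orientation']).apply(d/np.linalg.norm(d))
def cam(n):
    p=dict(camera_params(n)); p['fish']=(n=='wrist'); return p
def onz(p,uv,z):
    d=ray(p,uv); return p['position']+d*(z-p['position'][2])/d[2]
def proj(p,X):
    X=np.atleast_2d(X); c=R.from_quat(p['orientation']).inv().apply(X-p['position'])
    f=210/np.tan(np.radians(p['fovy'])/2)
    if p.get('fish'):
        r=np.hypot(c[:,0],c[:,1]); th=np.arctan2(r,c[:,2]); k=th/np.maximum(r,1e-12)
        return np.c_[p['cx']+f*c[:,0]*k,p['cy']+f*c[:,1]*k]
    return np.c_[p['cx']+f*c[:,0]/c[:,2],p['cy']+f*c[:,1]/c[:,2]]
def tri(ps,uvs):
    A=np.zeros((3,3));b=np.zeros(3)
    for p,uv in zip(ps,uvs):
        d=ray(p,uv);M=np.eye(3)-np.outer(d,d);A+=M;b+=M@p['position']
    X=np.linalg.solve(A,b)
    return X,[float(np.linalg.norm(proj(p,X)[0]-uv)) for p,uv in zip(ps,uvs)]
def save(im,name,box=None,s=1):
    if box: im=im[box[1]:box[3],box[0]:box[2]]
    cv2.imwrite('pics/'+name,cv2.resize(im,None,fx=s,fy=s,interpolation=cv2.INTER_CUBIC)[:,:,::-1])
E
python3 - <<'E'
from h import *
for n in ['side','top']:
    im=snapshot(n)
    save(im,n+'1.png',(200,130,420,380) if n=='side' else (180,120,420,280),3 if n=='top' else 2.4)
    for t in ['vessel','port_1','logger_1','bar_hole_1','tommy_bar','bench_mat','beaker','reagent_bottle','gland_ring']:
        print(n,t,[(np.round(d['pixel'],1).tolist(),round(d['score'],2)) for d in spot_point(t,n)])
    for t in ['logger_1','tommy_bar','gland_ring','beaker','reagent_bottle']:
        print(n,t,[(np.round(d['bbox'],1).tolist(),round(d['score'],2)) for d in boxes_of(t,n)])
E
```

```text
side vessel [([248.9, 208.4], 0.75)]
side port_1 [([238.9, 157.5], 0.81), ([250.4, 162.6], 0.75), ([242.4, 159.1], 0.7)]
side logger_1 [([314.8, 218.4], 0.7), ([276.6, 280.4], 0.55), ([294.8, 304.9], 0.53)]
side bar_hole_1 [([230.4, 181.0], 0.57)]
side tommy_bar [([346.4, 326.1], 0.77), ([308.7, 290.3], 0.39)]
side bench_mat [([308.8, 292.2], 0.59)]
side beaker [([315.1, 217.9], 0.85)]
side reagent_bottle []Traceback (most recent call last):
  File "<stdin>", line 6, in <module>
ValueError: it knows: bar_hole, beaker, bench_mat, logger, port, reagent_bottle, tommy_bar, vessel
```

```bash
ls pics
```

```text
side0.png
side1.png
top0.png
wrist0.png
```

View pics/side1.png

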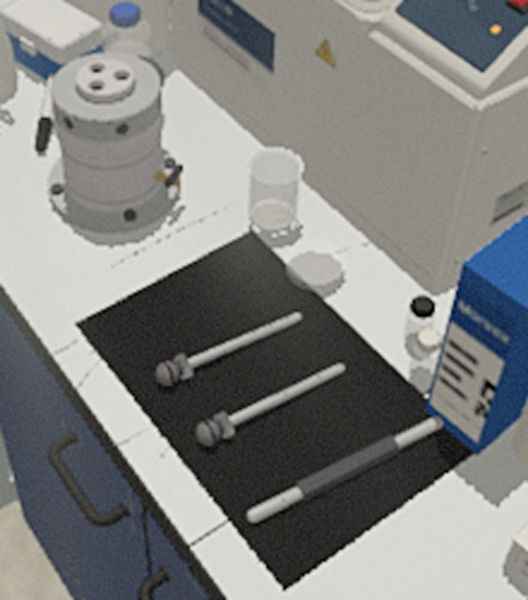

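Run:
```python
from h import *
n='top'
im=snapshot(n); save(im,'top1.png',(180,120,420,280),3.3)
for t in ['vessel','port_1','logger_1','bar_hole_1','tommy_bar','bench_mat','beaker','reagent_bottle']:
    print(n,t,[(np.round(d['pixel'],1).tolist(),round(d['score'],2)) for d in spot_point(t,n)])
    if t in('tommy_bar','logger_1','beaker'):
        print([(np.round(d['bbox'],1).tolist(),round(d['score'],2)) for d in boxes_of(t,n)])
s=cam('side');t=cam('top')
# manual points side (crop/2.4+(200,130))
c=lambda u,v:(200+u/2.4,130+v/2.4)
for nm,uv,z in [('matNW',c(78,323),.003),('matNE',c(253,235),.003),('matSW',c(285,590),.003),
  ('ball1',c(169,373),.013),('tip1',c(300,316),.007),('ball2',c(210,431),.013),('tip2',c(343,369),.007),
  ('barA',c(252,516),.009),('barB',c(438,424),.009),('p1',c(96,69),.142),('p2',c(122,75),.142),('p3',c(98,86),.142),('h1',c(70,113),.117),('h2',c(122,128),.117)]:
    print(nm,onz(s,uv,z), proj(t,onz(s,uv,z)))
```

```text
top vessel [([232.6, 243.3], 0.77)]
top port_1 [([224.0, 245.9], 0.86), ([223.5, 234.8], 0.8), ([235.2, 244.9], 0.67)]
top logger_1 [([353.4, 204.8], 0.54)]
[([313.1, 174.6, 24.7, 54.6], 0.77), ([332.1, 174.3, 29.3, 44.7], 0.55)]
top bar_hole_1 [([244.4, 257.9], 0.57)]
top tommy_bar [([368.2, 170.0], 0.75), ([351.6, 204.9], 0.51), ([333.7, 192.0], 0.39), ([254.2, 181.8], 0.18)]
[([352.6, 141.2, 36.6, 62.5], 0.57)]
top bench_mat [([334.4, 192.4], 0.86)]
top beaker [([254.6, 183.6], 0.86)]
[([242.5, 164.5, 25.1, 27.2], 0.61)]
top reagent_bottle [([165.2, 237.0], 0.57), ([233.3, 245.2], 0.39)]
matNW [0.4702 0.1424 0.003 ] [[306.8379 256.3648]]
matNE [0.6393 0.237  0.003 ] [[266.8808 189.688 ]]
matSW [ 0.6202 -0.1147  0.003 ] [[405.8287 193.9662]]
ball1 [0.5481 0.0741 0.013 ] [[333.6574 223.7716]]
tip1 [0.6686 0.1304 0.007 ] [[308.8458 177.0109]]
ball2 [0.5776 0.0149 0.013 ] [[356.8219 211.3612]]
tip2 [0.6962 0.0702 0.007 ] [[332.0945 165.8346]]
barA [ 0.6029 -0.0589  0.009 ] [[385.1485 200.8863]]
barB [0.7623 0.0088 0.009 ] [[354.9132 139.9747]]
p1 [0.4983 0.3319 0.142 ] [[222.3213 244.6342]]
p2 [0.5224 0.3204 0.142 ] [[227.7011 233.0138]]
p3 [0.4999 0.3058 0.142 ] [[234.7684 243.5141]]
h1 [0.4719 0.2997 0.117 ] [[238.8745 256.9671]]
h2 [0.5197 0.2738 0.117 ] [[250.5351 234.5115]]
```

View pics/top1.png

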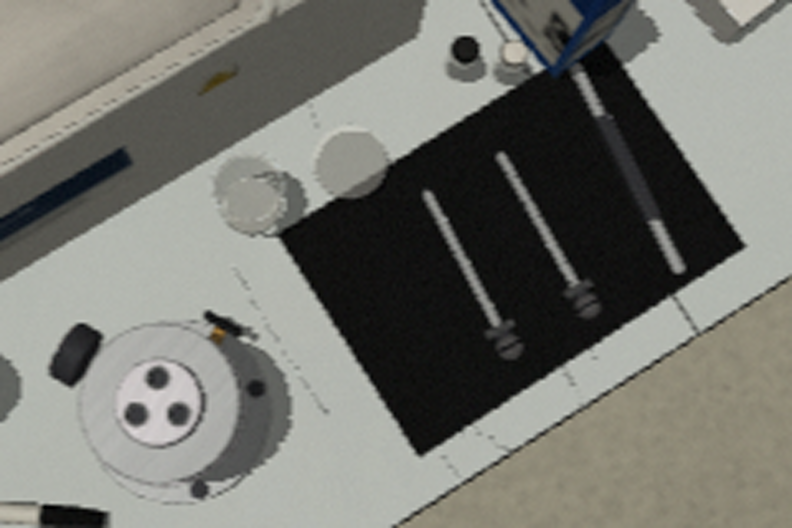

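```bash
python3 - <<'E'
from h import *
s=cam('side');t=cam('top')
c=lambda u,v:(200+u/2.4,130+v/2.4)
d=lambda u,v:(180+u/3.3,120+v/3.3)
P={'matNW':(c(78,323),d(419,455)),'matNE':(c(253,235),d(281,234)),
'ball1':(c(169,373),d(510,347)),'tip1':(c(300,316),d(429,194)),'ball2':(c(210,431),d(587,303)),'tip2':(c(343,369),d(501,156)),
'barA':(c(252,516),d(681,269)),'barB':(c(438,424),d(576,68)),
'p1':(c(96,69),d(135,413)),'p2':(c(122,75),d(157,377)),'p3':(c(98,86),d(178,413)),
'h1':(c(70,113),d(199,489)),'h2':(c(122,128),d(256,388)),'bottle':((252.5,136),(156,236))}
for k,(a,b) in P.items():
    X,e=tri([s,t],[a,b]);print(k,X,np.round(e,2))
E
python3 - <<'E'
import plant,inspect
print([x for x in dir(plant) if x[0]!='_'])
E
```

```text
matNW [0.4683 0.1424 0.0028] [0.87 0.76]
matNE [ 0.6386  0.2415 -0.0021] [0.59 0.55]
ball1 [0.5463 0.0725 0.0149] [0.9  0.73]
tip1 [0.6658 0.128  0.0095] [1.08 0.92]
ball2 [0.5768 0.013  0.0158] [0.36 0.28]
tip2 [0.6947 0.0708 0.0057] [0.88 0.71]
barA [ 0.6016 -0.0608  0.0123] [0.51 0.37]
barB [0.7619 0.0095 0.0077] [0.41 0.31]
p1 [0.4977 0.3352 0.1395] [0.16 0.17]
p2 [0.5211 0.3209 0.1415] [0.57 0.6 ]
p3 [0.4982 0.3079 0.1402] [0.73 0.76]
h1 [0.46   0.2978 0.1179] [5.44 5.67]
h2 [0.516  0.2586 0.1294] [1.91 1.92]
bottle [0.5257 0.4833 0.099 ] [1.03 1.21]
['Unreachable', 'boxes_of', 'camera_params', 'finish_job', 'get_state', 'nose_length', 'silhouettes', 'snapshot', 'spot_point']
```

```bash
cat >> h.py <<'E'
def tool():
    s=get_state(); M=R.from_quat(s['eef_rot']).as_matrix(); return s,M,np.array(s['tool_pos'])
def psi(M): return np.degrees(np.arctan2(M[1,1],M[0,1]))
def go(pos,ps=None):
    s,M,p=tool(); d=M.T@(np.array(pos)-p)*100
    y=0
    if ps is not None:
        y=-np.radians((ps-psi(M)+90)%180-90)
    print('t=%.2f pos'%s['clock'],p,'psi %.1f'%psi(M),'q7 %.2f'%s['q'][6],'F',s['contact_force'],'op %.3f'%s['opening'],'tilt',M[:,0])
    print('  delta',np.round(d,2).tolist(),'yaw %.3f'%y)
E
python3 - <<'E'
from h import *
s,M,p=tool();print(M)
go([0.50,0.10,0.35],115)
go([0.5463,0.0725,0.10],115)
E
```

```text
[[ 0.      0.3153 -0.949 ]
 [-0.0001 -0.949  -0.3153]
 [-1.      0.0001 -0.    ]]
t=1.20 pos [ 0.1971 -0.5931  0.2527] psi -71.6 q7 -0.22 F [-0.4448 -0.0992 -0.0513] op 1.001 tilt [ 0.     -0.0001 -1.    ]
  delta [-9.73, -56.23, -50.6] yaw -0.116
t=1.20 pos [ 0.1971 -0.5931  0.2527] psi -71.6 q7 -0.22 F [-0.4448 -0.0992 -0.0513] op 1.001 tilt [ 0.     -0.0001 -1.    ]
  delta [15.27, -52.16, -54.13] yaw -0.116
```

Emit:
apply_moves([
  [-3,-28,-25],
  [-3,-28,-25],
  [-3,-28,-25],
  [-3,-28,-25],
  [-3,-28,-25],
  [-3,-28,-25],
  [-3,-28,-25],
  [-3,-28,-25],
  [-3,-28,-25],
  [-3,-28,-25],
], yaw=[-0.06,-0.06,-0.06,-0.06,-0.06,-0.06,-0.06,-0.06,-0.06,-0.06], gripper=[100,100,100,100,100,100,100,100,100,100], force=3)

```text
clock: 2.03
tool_pos: [0.3501, -0.2411, 0.2837]
eef_rot: [0.695, 0.139, -0.692, 0.138]
contact_force: [-0.1, 0.1, 0.2]
opening: 0.997
```

Run:
```python
from h import *
go([0.52,0.07,0.23],115)
```

```text
t=2.03 pos [ 0.3501 -0.2411  0.2837] psi -67.4 q7 -0.83 F [-0.1449  0.1256  0.1558] op 0.997 tilt [ 0.0035  0.0027 -1.    ]
  delta [5.51, -22.18, -27.62] yaw -0.042
```

Emit:
apply_moves([
  [5.5,-22.2,-27.6],
  [5.5,-22.2,-27.6],
  [5.5,-22.2,-27.6],
  [5.5,-22.2,-27.6],
  [5.5,-22.2,-27.6],
  [5.5,-22.2,-27.6],
  [5.5,-22.2,-27.6],
  [5.5,-22.2,-27.6],
  [5.5,-22.2,-27.6],
  [5.5,-22.2,-27.6],
], yaw=[-0.04,-0.04,-0.04,-0.04,-0.04,-0.04,-0.04,-0.04,-0.04,-0.04], gripper=[100,100,100,100,100,100,100,100,100,100])

```text
clock: 2.87
tool_pos: [0.5228, 0.0787, 0.2296]
eef_rot: [0.693, 0.158, -0.687, 0.153]
contact_force: [0.2, 0.2, 0.7]
opening: 0.999
```

Run:
```python
from h import *
w=cam('wrist');im=snapshot('wrist');save(im,'w2.png',None,1.4)
go([0.5463,0.0725,0.10],115)
for k,X in {'ball1':[0.5463,0.0725,0.013],'tip1':[0.6658,.128,.007],'ball2':[.5768,.013,.013],'barA':[.6016,-.0608,.008]}.items(): print(k,proj(w,X))
for t in ['logger_1','port_1','bar_hole_1']: print(t,[(np.round(d['pixel'],1).tolist(),round(d['score'],2)) for d in spot_point(t,'wrist')])
```

```text
t=2.92 pos [0.521  0.0745 0.2297] psi -64.7 q7 -1.51 F [-0.5885 -0.4851 -0.1934] op 0.996 tilt [ 0.0045  0.0054 -1.    ]
  delta [12.98, 1.3, -2.12] yaw 0.005
ball1 [[294.2286 164.1749]]
tip1 [[295.5142  44.7488]]
ball2 [[354.6674 163.1665]]
barA [[416.2511 172.3021]]
logger_1 [([291.2, 146.4], 0.93), ([356.4, 146.7], 0.77)]
port_1 [([21.3, 99.5], 0.94), ([26.3, 131.2], 0.66), ([2.8, 117.9], 0.63), ([18.4, 57.9], 0.18)]
bar_hole_1 [([49.0, 164.9], 0.56)]
```

View pics/w2.png

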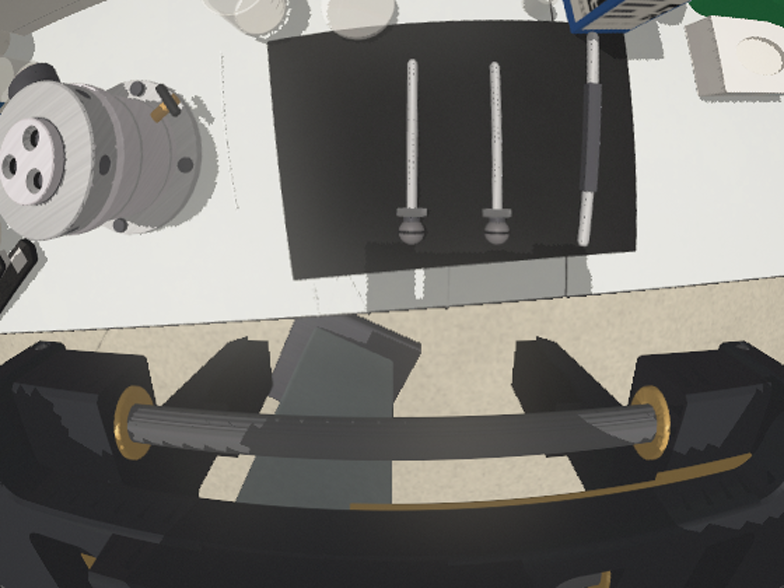

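Emit:
apply_moves([
  [12,1.3,-2.1],
  [12,1.3,-2.1],
  [12,1.3,-2.1],
  [12,1.3,-2.1],
  [12,1.3,-2.1],
  [12,1.3,-2.1],
  [12,1.3,-2.1],
], yaw=[0,0,0,0,0,0,0], gripper=[50,50,50,50,50,50,50])

```text
clock: 3.65
tool_pos: [0.5453, 0.0655, 0.1132]
eef_rot: [0.693, 0.152, -0.688, 0.151]
contact_force: [0.4, -0.1, 0.3]
opening: 0.507
```

Run:
```python
from h import *
w=cam('wrist');im=snapshot('wrist');save(im,'w3.png',None,1.4)
go([0.5463,0.0725,0.019],115)
print(proj(w,[0.5463,0.0725,0.013]))
```

```text
t=3.70 pos [0.5454 0.0657 0.1132] psi -65.2 q7 -1.54 F [0.1722 0.3674 0.6447] op 0.503 tilt [ 0.0075  0.0023 -1.    ]
  delta [9.42, -0.59, -0.29] yaw -0.004
[[270.1624 205.3674]]
```

View pics/w3.png

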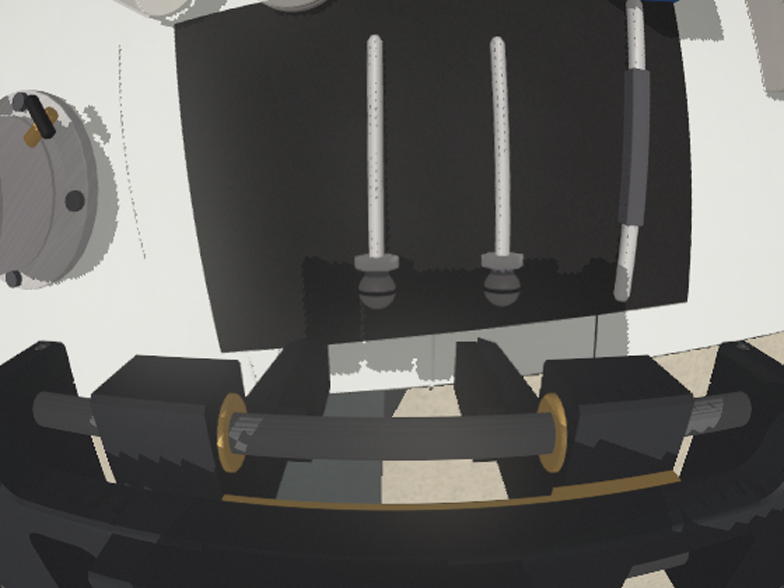

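Emit:
apply_moves([
  [4,-0.6,-0.3],
  [6,-0.6,-0.3],
  [7.5,-0.6,-0.3],
  [8.0,-0.6,-0.3],
  [8.0,-0.6,-0.3],
  [8.0,-0.6,-0.3],
], yaw=[0,0,0,0,0,0], gripper=[50,50,50,50,50,50])

```text
clock: 4.2
tool_pos: [0.5471, 0.0727, 0.0348]
eef_rot: [0.694, 0.152, -0.687, 0.151]
contact_force: [0.3, 0.7, 0.6]
opening: 0.5
```

Run:
```python
from h import *
go([0.5463,0.0725,0.019],115)
```

```text
t=4.20 pos [0.5471 0.0727 0.0348] psi -65.2 q7 -1.58 F [0.2948 0.7414 0.6119] op 0.500 tilt [ 0.0099  0.0027 -0.9999]
  delta [1.58, -0.02, 0.1] yaw -0.004
```

Emit:
apply_moves([
  [1.0,0,0.1],
  [1.6,0,0.1],
  [1.6,0,0.1],
  [1.6,0,0.1],
  [1.6,0,0.1],
  [1.6,0,0.1],
  [1.6,0,0.1],
  [1.6,0,0.1],
  [1.6,0,0.1],
  [1.6,0,0.1],
], yaw=[0,0,0,0,0,0,0,0,0,0], gripper=[50,50,50,15,15,15,15,15,15,15], force=3)

```text
clock: 5.03
tool_pos: [0.5464, 0.0724, 0.019]
eef_rot: [0.694, 0.152, -0.687, 0.151]
contact_force: [-0.5, -0.0, 1.1]
opening: 0.218
```

Run:
```python
from h import *
go([0.5463,0.0725,0.019],115)
im=snapshot('wrist');save(im,'w4.png',(100,150,460,420),2)
```

```text
t=5.03 pos [0.5464 0.0724 0.019 ] psi -65.2 q7 -1.58 F [-0.4711 -0.041   1.097 ] op 0.218 tilt [ 0.0101  0.0028 -0.9999]
  delta [-0.0, -0.01, 0.01] yaw -0.004
```

View pics/w4.png

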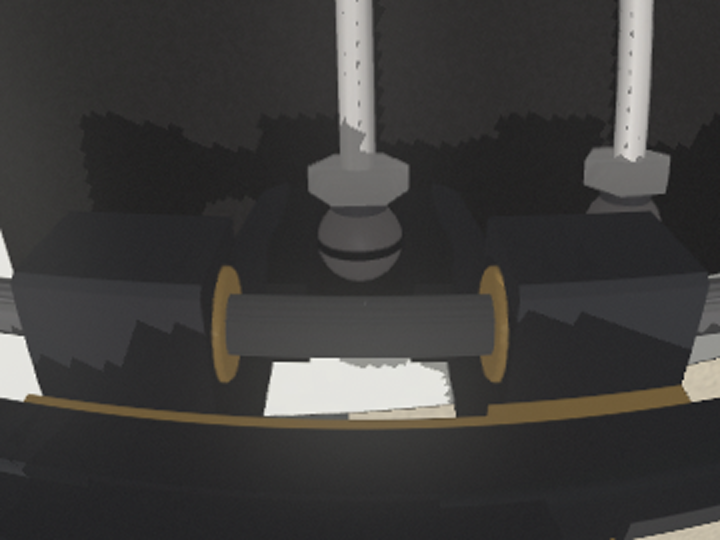

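Emit:
apply_moves([
  [-1,0,0],
  [-3,0,0],
  [-5,0,0],
  [-7,0,0],
  [-10,0,0],
  [-13,0,0],
  [-16,0,0],
  [-19,0,0],
  [-22,0,0],
  [-22,0,0],
], yaw=[0,0,0,0,0,0,0,0,0,0], gripper=[15,15,15,15,15,15,15,15,15,15])

```text
clock: 5.92
tool_pos: [0.5471, 0.0723, 0.245]
eef_rot: [0.698, 0.152, -0.683, 0.151]
contact_force: [0.5, 0.6, -1.0]
opening: 0.221
```

```bash
python3 - <<'E'
from h import *
go([0.52,0.2,0.30],115)
for n in ['wrist','side','top']: im=snapshot(n);save(im,n+'5.png',None,1.0)
E
cd pics; python3 -c "
import cv2,numpy as np
a=[cv2.imread(f'{n}5.png') for n in ['wrist','side','top']]
cv2.imwrite('c5.png',np.hstack([cv2.resize(a[0][:,:],(400,300)),cv2.resize(a[1][100:400,160:560],(400,300))]))"
```

```text
t=5.92 pos [0.5471 0.0723 0.245 ] psi -65.3 q7 -1.51 F [ 0.4603  0.6157 -1.0095] op 0.221 tilt [ 0.0207  0.0048 -0.9998]
  delta [-5.49, -12.71, -3.0] yaw -0.005
```

View pics/c5.png

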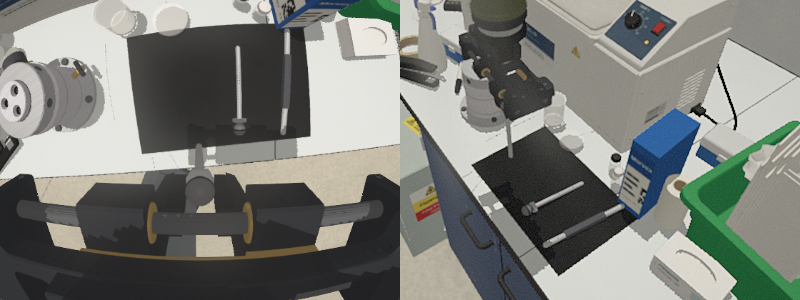

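```bash
python3 - <<'E'
from h import *
im=snapshot('wrist');save(im,'w6.png',(200,150,360,330),3)
im=snapshot('side');save(im,'s6.png',(220,160,340,280),4)
E
cd pics; python3 -c "
import cv2,numpy as np
a=cv2.imread('w6.png');b=cv2.imread('s6.png');print(a.shape,b.shape)
c=np.zeros((540,960,3),np.uint8);c[:540,:480]=a;c[:480,480:]=b
cv2.imwrite('c6.png',c[:, :800])
cv2.imwrite('c6.png',cv2.resize(c,(800,450)))"
```

```text
(540, 480, 3) (480, 480, 3)
```

View pics/c6.png

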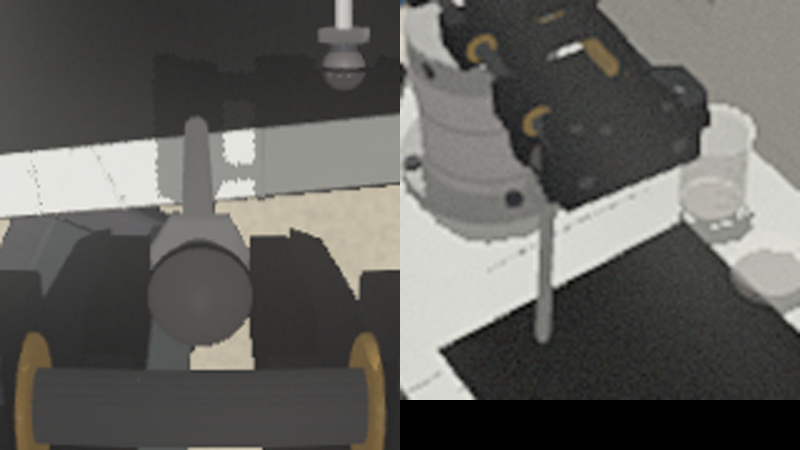

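```bash
cat >> h.py <<'E'
def tilt_from(wtip,wball=None,xb=0.006):
    """logger tilt (deg, tip toward tool -z +) from wrist tip pixel; two-dof"""
    s,M,p=tool(); w=cam('wrist')
    B=p+M@np.array([xb,0,0])
    def X(a):
        d=M@np.array([np.cos(a[0])*np.cos(a[1]),np.sin(a[1]),-np.sin(a[0])*np.cos(a[1])]); return B+d*0.136-0*d
    r=least_squares(lambda a:proj(w,X(a))[0]-wtip,[0.2,0])
    if wball is not None: print('ball px err',proj(w,B)[0]-wball)
    return np.degrees(r.x),X(r.x),B
E
python3 - <<'E'
from h import *
print(tilt_from((278.4,197.2),(280,268.4)))
print(tri([cam('wrist'),cam('side')],[(278.4,197.2),(262.9,262)]))
E
```

```text
ball px err [-2.4487 -2.3785]
(array([-0.595 , -0.0237]), array([0.5428, 0.0712, 0.0958]), array([0.5431, 0.0714, 0.2318]))
(array([0.5387, 0.0713, 0.0909]), [3.349282019626546, 1.5748250133058737])
```

Run:
```python
from h import *
go([0.5211,0.3209,0.33],117)
go([0.49,0.25,0.33],117)
```

```text
t=6.17 pos [0.5431 0.0714 0.2378] psi -65.2 q7 -1.51 F [ 0.4208  0.0514 -0.7369] op 0.220 tilt [ 0.0072  0.002  -1.    ]
  delta [-9.19, -23.56, -8.53] yaw -0.039
t=6.17 pos [0.5431 0.0714 0.2378] psi -65.2 q7 -1.51 F [ 0.4208  0.0514 -0.7369] op 0.220 tilt [ 0.0072  0.002  -1.    ]
  delta [-9.22, -18.43, -2.73] yaw -0.039
```

Emit:
apply_moves([
  [-3,0,0],
  [-6,0,0],
  [-9,-2,-0.5],
  [-9.5,-5,-1],
  [-9.5,-8,-1.2],
  [-9.5,-11,-1.7],
  [-9.5,-14,-2.2],
  [-9.5,-16.5,-2.5],
  [-9.5,-18.4,-2.7],
  [-9.5,-18.4,-2.7],
], yaw=[0,0,0,0,0,-0.02,-0.03,-0.04,-0.04,-0.04], gripper=[15,15,15,15,15,15,15,15,15,15])

```text
clock: 7.0
tool_pos: [0.4869, 0.2547, 0.3313]
eef_rot: [0.688, 0.169, -0.685, 0.167]
contact_force: [0.2, 0.7, -0.4]
opening: 0.219
```

Run:
```python
from h import *
w=cam('wrist');im=snapshot('wrist');save(im,'w7.png',None,1.4)
go([0.5211,0.3209,0.31],117)
for k,X in dict(p1=[0.4977,0.3352,.142],p2=[.5211,.3209,.142],p3=[.4982,.3079,.142]).items(): print(k,proj(w,X)[0]*1.4)
```

```text
t=7.05 pos [0.4882 0.2516 0.3313] psi -62.7 q7 -1.78 F [ 0.2404 -0.4416 -1.069 ] op 0.223 tilt [ 0.004   0.0016 -1.    ]
  delta [2.15, -4.64, -6.1] yaw 0.006
p1 [297.8467 195.601 ]
p2 [329.8698 175.0612]
p3 [331.8456 211.7891]
```

View pics/w7.png

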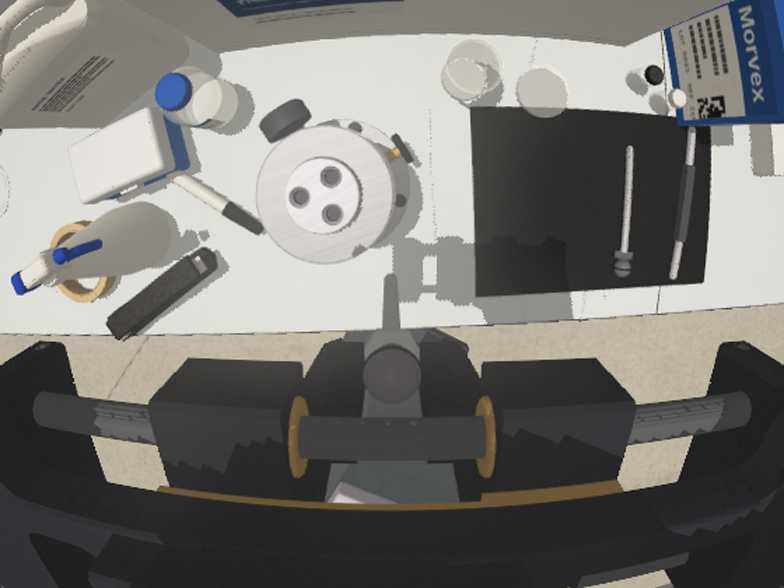

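Run:
```python
from h import *
w=cam('wrist');im=snapshot('wrist');save(im,'w8.png',(170,80,310,200),5)
go([0.5211,0.3209,0.31],117)
for uv in [(300,196),(331,177),(333,214)]: print(onz(w,np.array(uv)/1.4,.142))
print([(np.round(d['pixel'],1).tolist(),onz(w,d['pixel'],.142)) for d in spot_point('port_1','wrist')])
```

```text
t=7.10 pos [0.4892 0.2494 0.3314] psi -62.9 q7 -1.78 F [ 0.1077 -0.1056 -1.0462] op 0.220 tilt [ 0.0048  0.0001 -1.    ]
  delta [2.16, -4.91, -6.09] yaw 0.003
[0.4998 0.33   0.142 ]
[0.5219 0.3159 0.142 ]
[0.4988 0.3029 0.142 ]
[([236.9, 153.0], array([0.4982, 0.3037, 0.142 ])), ([233.2, 124.6], array([0.5221, 0.3196, 0.142 ]))]
```

View pics/w8.png

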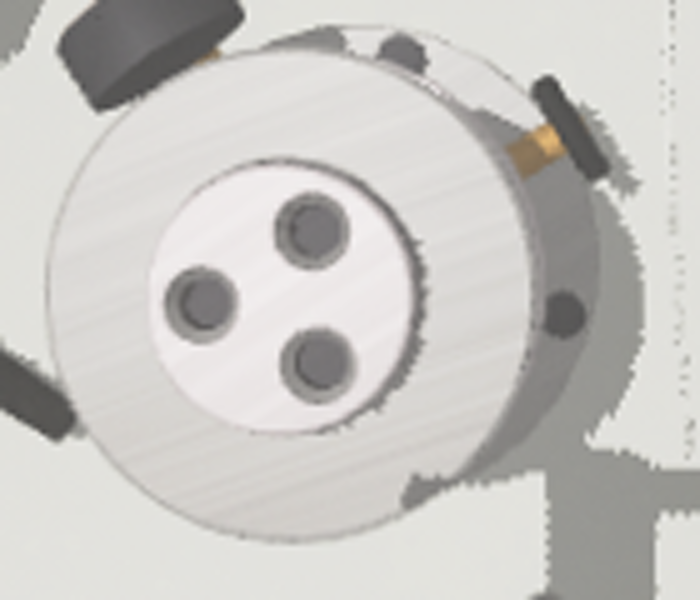

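Run:
```python
from h import *
w=cam('wrist');im=snapshot('wrist');save(im,'w9.png',(170,80,310,200),5)
g=cv2.cvtColor(im,cv2.COLOR_RGB2GRAY)
go([0.5211,0.3209,0.31],117)
P=[]
for u0 in [(232.4,126.2),(210.2,140.8),(233.4,153)]:
    # centroid of dark blob near
    x,y=map(int,np.round(u0)); r=11
    sub=g[y-r:y+r+1,x-r:x+r+1]; m=(sub<150).astype(np.uint8)
    n,l,st,ce=cv2.connectedComponentsWithStats(m); k=1+np.argmin([np.hypot(*(c-r))-0.02*a[4] for c,a in zip(ce[1:],st[1:])])
    uv=(ce[k][0]+x-r,ce[k][1]+y-r); X=onz(w,uv,.142); P.append(X); print(uv,st[k][4],X)
P=np.array(P);print(P.mean(0),[np.linalg.norm(P[i]-P[i-1]) for i in range(3)])
```

```text
t=7.20 pos [0.4902 0.2477 0.3319] psi -63.1 q7 -1.78 F [-0.1299 -0.1295 -0.5606] op 0.221 tilt [ 0.006  -0.0002 -1.    ]
  delta [2.2, -5.13, -6.06] yaw -0.001
(np.float64(226.87586206896552), np.float64(125.95862068965516)) 145 [0.5204 0.3207 0.142 ]
(np.float64(204.88235294117646), np.float64(140.13970588235293)) 136 [0.4979 0.3349 0.142 ]
(np.float64(228.32592592592593), np.float64(152.13333333333333)) 135 [0.4974 0.308  0.142 ]
[0.5052 0.3212 0.142 ] [np.float64(0.026361096543997587), np.float64(0.026593159361003222), np.float64(0.02691782186249831)]
```

Emit:
apply_moves([
  [0,-1.7,-2],
  [0,-3.4,-4],
  [1,-4.6,-5.5],
  [2.2,-5.1,-6.1],
  [2.2,-5.1,-6.1],
  [2.2,-5.1,-6.1],
  [2.2,-5.1,-6.1],
  [2.2,-5.1,-6.1],
], yaw=[0,0,0,0,0,0,0,0], gripper=[15,15,15,15,15,15,15,15])

```text
clock: 7.87
tool_pos: [0.5219, 0.3191, 0.3105]
eef_rot: [0.69, 0.163, -0.686, 0.165]
contact_force: [-0.2, -0.4, -0.7]
opening: 0.223
```

```bash
python3 - <<'E'
from h import *
go([0.5207,0.3208,0.31],117)
w=cam('wrist');im=snapshot('wrist');save(im,'w10.png',(200,130,360,330),2.8)
sd=cam('side');im=snapshot('side');save(im,'s10.png',(190,90,310,220),4)
print(proj(sd,[.5207,.3208,.142]),proj(w,[.5207,.3208,.142]))
E
cd pics; python3 -c "
import cv2,numpy as np
a=cv2.imread('w10.png');b=cv2.imread('s10.png');print(a.shape,b.shape)
c=np.zeros((560,930,3),np.uint8);c[:a.shape[0],:a.shape[1]]=a;c[:520,450:]=b
cv2.imwrite('c10.png',cv2.resize(c,None,fx=.86,fy=.86))"
```

```text
t=7.87 pos [0.5219 0.3191 0.3105] psi -63.2 q7 -1.86 F [-0.213  -0.4464 -0.6936] op 0.223 tilt [ 0.0065 -0.0011 -1.    ]
  delta [0.05, -0.21, 0.03] yaw -0.003
[[250.0891 161.1943]] [[275.6667 189.928 ]]
(560, 448, 3) (520, 480, 3)
```

View pics/c10.png

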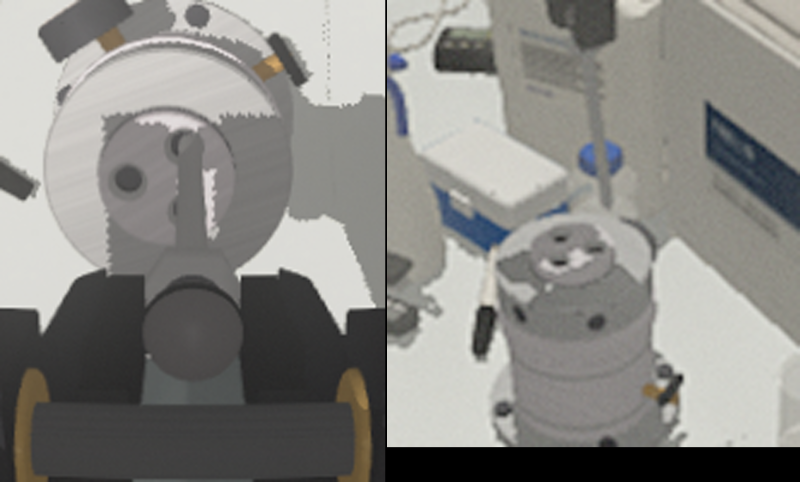

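Run:
```python
from h import *
sd=cam('side');w=cam('wrist')
s,M,p=tool();B=p+M@[.006,0,0];T=B+[0,0,-.136];print(proj(sd,[B,T]),proj(w,[B,T]),T)
a=(190/2.8/.86+200,137/2.8/.86+130);b=(254,149.6)
print('tip w',a,onz(w,a,.168),'side',onz(sd,b,.168),tri([w,sd],[a,b]),tilt_from(a))
```

```text
[[245.7666  95.3181]
 [249.9336 151.6684]] [[277.6058 265.9175]
 [277.9576 196.482 ]] [0.5219 0.3198 0.1688]
tip w (278.90365448504986, 186.8936877076412) [0.5298 0.3228 0.168 ] side [0.5311 0.3277 0.168 ] (array([0.5308, 0.3231, 0.1714]), [0.37079220101195004, 0.14551014472719292]) (array([3.2825, 0.1553]), array([0.53  , 0.3229, 0.1691]), array([0.5219, 0.3198, 0.3048]))
```

Run:
```python
from h import *
go([0.5121,0.3167,0.31],117)
```

```text
t=7.97 pos [0.5219 0.3198 0.3108] psi -63.1 q7 -1.86 F [ 0.4107 -0.3441 -0.8561] op 0.218 tilt [ 0.007  -0.0003 -1.    ]
  delta [0.07, -0.17, 1.01] yaw -0.002
```

Emit:
apply_moves([
  [0,-0.1,0.3],
  [0,-0.1,0.7],
  [0,-0.1,1.0],
  [0,-0.1,1.0],
  [0,-0.1,1.0],
], yaw=[0,0,0,0,0], gripper=[15,15,15,15,15])

```text
clock: 8.38
tool_pos: [0.5123, 0.3161, 0.3109]
eef_rot: [0.69, 0.164, -0.685, 0.165]
contact_force: [0.1, -0.2, -0.5]
opening: 0.222
```

```bash
cat > tip.py <<'E'
from h import *
import sys
go([0.5207,0.3208,0.31],117)
w=cam('wrist');im=snapshot('wrist');save(im,'wt.png',(200,130,360,310),3)
sd=cam('side');im=snapshot('side');save(im,'st.png',(190,70,310,205),4)
a=cv2.imread('pics/wt.png');b=cv2.imread('pics/st.png')
c=np.zeros((540,960,3),np.uint8);c[:,:480]=a;c[:,480:]=b
cv2.imwrite('pics/'+sys.argv[1],c[:, :])
E
python3 tip.py c11.png
```

```text
t=8.38 pos [0.5123 0.3161 0.3109] psi -63.1 q7 -1.86 F [ 0.0908 -0.1553 -0.5155] op 0.222 tilt [ 0.007  -0.0003 -1.    ]
  delta [0.09, -0.04, -0.97] yaw -0.002
```

View pics/c11.png

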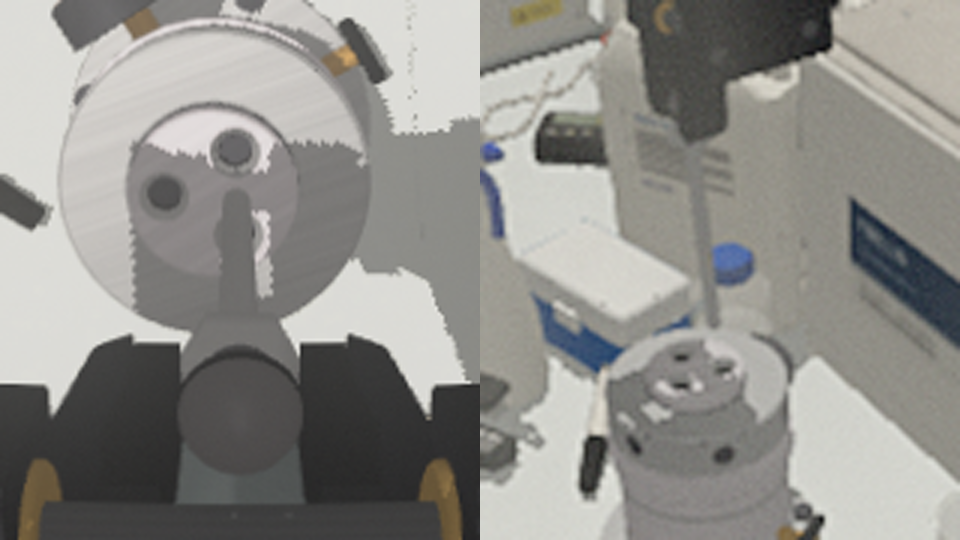

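```bash
sed -i "s/c\[:, :\]/cv2.resize(c,(800,450))/" tip.py
cat >> h.py <<'E'
def tipm(a,b,port):
    w=cam('wrist');sd=cam('side')
    X,e=tri([w,sd],[a,b]); print('tri',X,np.round(e,2),'wrist z.168',onz(w,a,X[2]),tilt_from(a)); print('tip-port mm',(X-port)*1000)
    return X
E
python3 - <<'E'
from h import *
tipm((279,194.3),(248.3,151.3),np.array([.5207,.3208,.142]))
w=cam('wrist'); print('ports by wrist now',onz(w,(200+236/3,130+150/3),.142),onz(w,(200+165/3,130+192/3),.142))
E
```

```text
tri [0.5171 0.3166 0.1727] [1.68 0.66] wrist z.168 [0.5157 0.3167 0.1727] (array([0.4882, 0.19  ]), array([0.5148, 0.3163, 0.1688]), array([0.5126, 0.3162, 0.3048]))
tip-port mm [-3.5779 -4.2105 30.7103]
ports by wrist now [0.5213 0.3199 0.142 ] [0.499 0.334 0.142]
```

Run:
```python
from h import *
go([0.5163,0.3203,0.31],117)
```

```text
t=8.48 pos [0.5126 0.3162 0.3108] psi -63.1 q7 -1.86 F [-0.4809 -0.3303  0.4224] op 0.218 tilt [ 0.0071 -0.0002 -1.    ]
  delta [0.08, -0.2, -0.52] yaw -0.002
```

Emit:
apply_moves([
  [0,-0.1,-0.15],
  [0,-0.2,-0.3],
  [0,-0.2,-0.5],
  [0,-0.2,-0.5],
  [0,-0.2,-0.5],
  [0,-0.2,-0.5],
  [0,-0.2,-0.5],
  [0,-0.2,-0.5],
], yaw=[0,0,0,0,0,0,0,0], gripper=[15,15,15,15,15,15,15,15])

```text
clock: 9.15
tool_pos: [0.5161, 0.3202, 0.3108]
eef_rot: [0.69, 0.164, -0.685, 0.165]
contact_force: [0.2, 0.6, -0.2]
opening: 0.223
```

```bash
python3 tip.py c12.png
```

```text
t=9.15 pos [0.5161 0.3202 0.3108] psi -63.1 q7 -1.87 F [ 0.2159  0.6056 -0.2445] op 0.223 tilt [ 0.0072 -0.0002 -1.    ]
  delta [0.08, 0.15, -0.44] yaw -0.002
```

View pics/c12.png

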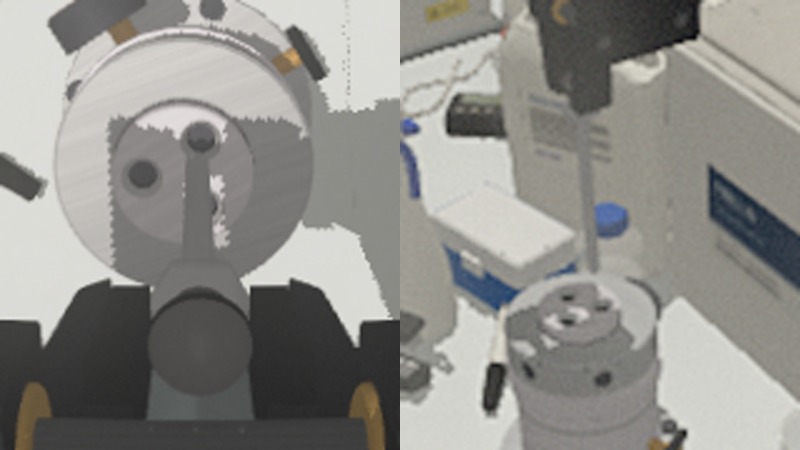

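Run:
```python
from h import *
tipm((279.6,190),(247.6,151),np.array([.5207,.3208,.142]))
```

```text
tri [0.5194 0.3218 0.1688] [2.94 1.17] wrist z.168 [0.522  0.3215 0.1688] (array([2.1152, 0.4143]), array([0.522 , 0.3216, 0.1689]), array([0.5161, 0.3202, 0.3048]))
tip-port mm [-1.2948  0.9744 26.7889]
```

Emit:
apply_moves([
  [0.7,0,0],
  [1.4,0,0],
  [2.1,0,0],
  [2.8,0.05,-0.1],
  [3.5,0.05,-0.2],
  [3.8,0.05,-0.3],
  [3.8,0.1,-0.4],
  [3.8,0.1,-0.4],
], yaw=[0,0,0,0,0,0,0,0], gripper=[15,15,15,15,15,15,15,15])

```text
clock: 9.92
tool_pos: [0.5207, 0.3211, 0.2726]
eef_rot: [0.69, 0.164, -0.685, 0.165]
contact_force: [-0.2, 0.6, 0.4]
opening: 0.223
```

```bash
python3 tip.py c13.png
```

```text
t=9.92 pos [0.5207 0.3211 0.2726] psi -63.1 q7 -1.87 F [-0.2392  0.5786  0.3974] op 0.223 tilt [ 0.0071 -0.0003 -1.    ]
  delta [-3.74, 0.05, -0.01] yaw -0.003
```

View pics/c13.png

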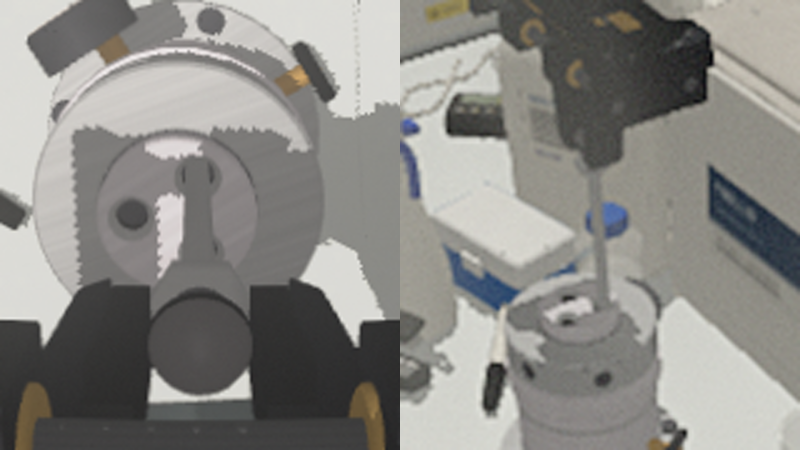

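Emit:
apply_moves([
  [0,0,0],
  [0.6,0,0],
  [1.2,0,0],
  [1.8,0,0],
  [2.4,0,0],
  [3.0,0,0],
  [3.6,0,0],
  [4.2,0,0],
], yaw=[0,0,0,0,0,0,0,0], gripper=[15,15,15,15,15,15,15,15], force=20)

```text
clock: 10.68
tool_pos: [0.521, 0.3213, 0.2304]
eef_rot: [0.69, 0.164, -0.685, 0.165]
contact_force: [-1.0, 0.3, 0.3]
opening: 0.208
```

```bash
python3 -c "
from h import *
go([0.5207,0.3208,0.166],117)"
```

```text
t=10.68 pos [0.521  0.3213 0.2304] psi -63.1 q7 -1.89 F [-1.0193  0.2881  0.3008] op 0.208 tilt [ 0.0075  0.0002 -1.    ]
  delta [6.44, 0.01, 0.09] yaw -0.002
```

Emit:
apply_moves([
  [0.8,0,0],
  [1.6,0,0],
  [2.4,0,0.05],
  [3.2,0,0.05],
  [4.0,0,0.05],
  [4.5,0,0.05],
  [5.0,0,0.05],
  [5.5,0,0.05],
  [5.8,0,0.05],
  [6.1,0,0.05],
], yaw=[0,0,0,0,0,0,0,0,0,0], gripper=[15,15,15,15,15,15,15,15,15,15])

```text
clock: 11.52
tool_pos: [0.521, 0.3211, 0.1692]
eef_rot: [0.69, 0.164, -0.685, 0.165]
contact_force: [0.7, 0.3, 1.6]
opening: 0.204
```

```bash
python3 tip.py c14.png
```

```text
t=11.52 pos [0.521  0.3211 0.1692] psi -63.1 q7 -1.91 F [0.7127 0.3269 1.6075] op 0.204 tilt [ 0.0077  0.0002 -1.    ]
  delta [-14.08, 0.06, -0.05] yaw -0.002
```

View pics/c14.png

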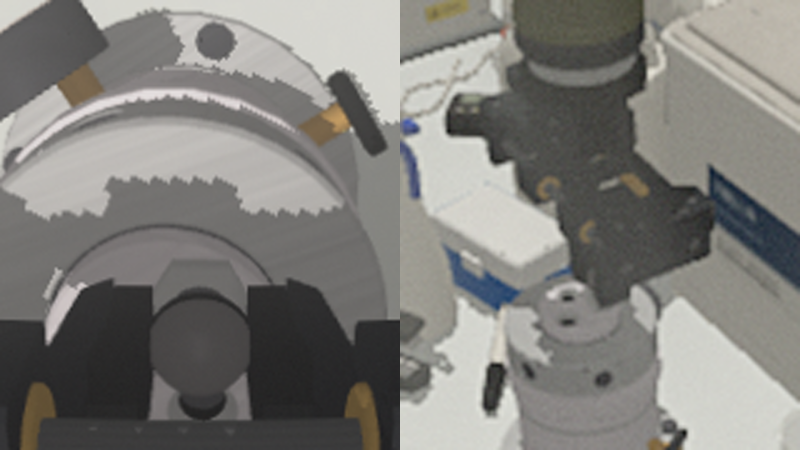

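Emit:
apply_moves([
  [0.3,0,0],
  [0.5,0,0],
  [0.7,0,0],
  [0.8,0,0],
  [0.8,0,0],
], yaw=[0,0,0,0,0], gripper=[15,15,15,15,15])

```text
clock: 12.03
tool_pos: [0.522, 0.3219, 0.1653]
eef_rot: [0.692, 0.164, -0.684, 0.164]
contact_force: [-5.4, -3.3, 27.4]
opening: 0.205
```

Emit:
apply_moves([
  [-0.2,0,0],
  [-0.2,0,0],
  [-0.2,0,0],
  [-0.2,0,0],
  [-2,0,0],
  [-5,0,0],
  [-8,0,0],
  [-8,0,0],
  [-8,0,0],
], yaw=[0,0,0,0,0,0,0,0,0], gripper=[45,45,45,45,45,45,45,45,45])

```text
clock: 12.78
tool_pos: [0.5218, 0.3222, 0.2462]
eef_rot: [0.693, 0.164, -0.683, 0.164]
contact_force: [-1.0, -0.5, 0.2]
opening: 0.449
```

Run:
```python
from h import *
go([0.5768,0.013,0.26],115)
sd=cam('side');im=snapshot('side');save(im,'s15.png',(200,130,360,260),5)
print(proj(sd,[[.5207,.3208,.142],[.5207,.3208,.160]]))
```

```text
t=12.78 pos [0.5218 0.3222 0.2462] psi -63.2 q7 -1.89 F [-0.9984 -0.4725  0.2051] op 0.449 tilt [ 0.0135  0.0039 -0.9999]
  delta [-1.43, 30.08, 9.03] yaw 0.032
[[250.0891 161.1943]
 [249.5993 154.6693]]
```

View pics/s15.png

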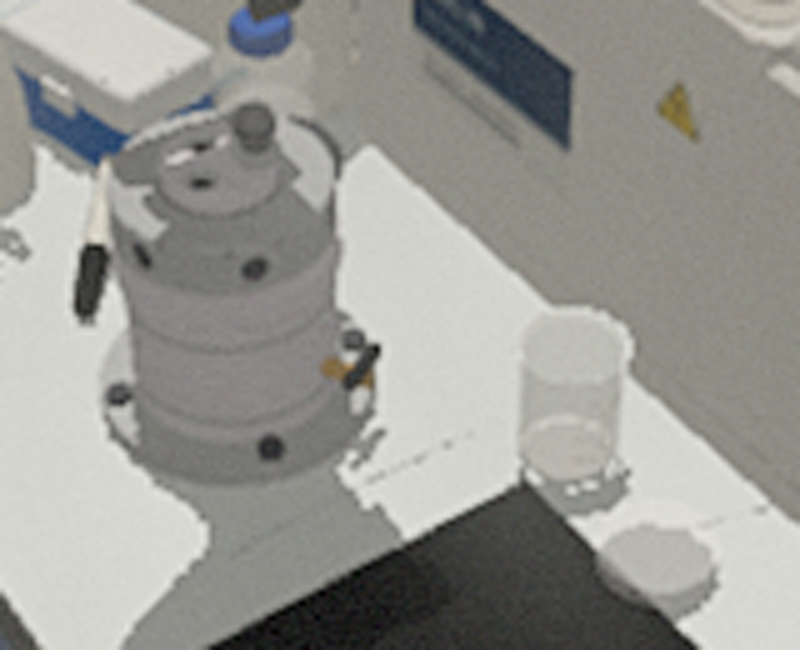

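Emit:
apply_moves([
  [-1,4,1.2],
  [-1,8,2.4],
  [-1,12,3.6],
  [2,16,4.8],
  [5,20,6],
  [7,24,7.2],
  [9,28,8.4],
  [11,30,9],
  [11,30,9],
  [11,30,9],
], yaw=[0,0,0,0,0,0,0,0,0,0], gripper=[45,45,45,45,45,45,45,45,45,45], force=3)

```text
clock: 13.67
tool_pos: [0.5747, 0.0076, 0.1308]
eef_rot: [0.689, 0.161, -0.688, 0.163]
contact_force: [0.2, -0.0, -0.8]
opening: 0.447
```

Run:
```python
from h import *
w=cam('wrist');im=snapshot('wrist');save(im,'w16.png',None,1.4)
go([0.5768,0.013,0.019],116)
print(proj(w,[0.5768,0.013,0.013])*1.4)
```

```text
t=13.72 pos [0.5757 0.0118 0.1325] psi -63.3 q7 -1.46 F [-0.6022  0.1134  1.6554] op 0.448 tilt [ 0.0059  0.0011 -1.    ]
  delta [11.35, -0.08, -0.09] yaw 0.012
[[382.2105 277.3391]]
```

View pics/w16.png

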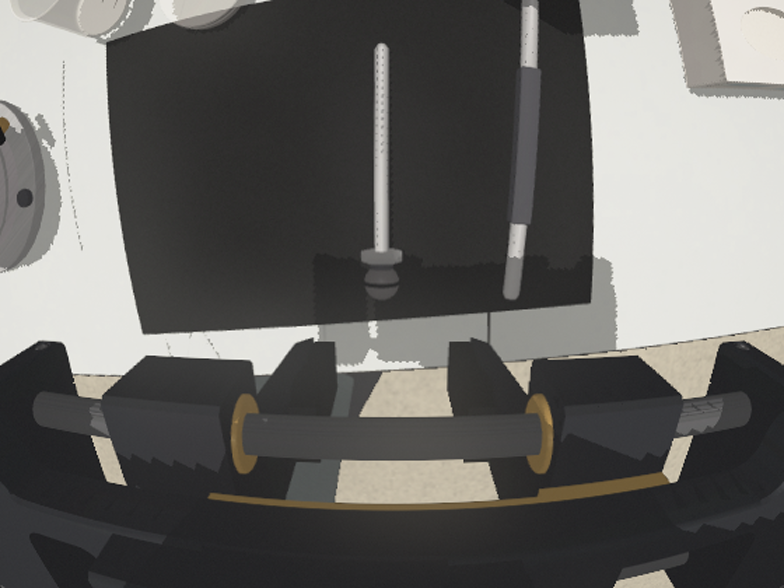

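Emit:
apply_moves([
  [3,0,0.1],
  [6,0,0.1],
  [8,0,0.1],
  [9.5,0,0.1],
  [9.8,0,0.1],
  [9.8,0,0.1],
], yaw=[0,0,0,0,0,0], gripper=[45,45,45,45,45,45])

```text
clock: 14.22
tool_pos: [0.5749, 0.0144, 0.0343]
eef_rot: [0.69, 0.165, -0.686, 0.164]
contact_force: [0.1, -0.8, 0.1]
opening: 0.455
```

Run:
```python
from h import *
w=cam('wrist');im=snapshot('wrist');save(im,'w17.png',(100,150,460,420),2)
go([0.575,0.012,0.019],116)
print((proj(w,[0.575,0.012,0.013])-[100,150])*2)
```

```text
t=14.27 pos [0.5756 0.0138 0.0351] psi -63.2 q7 -1.50 F [-0.1185  0.3616  0.4799] op 0.451 tilt [ 0.0064  0.0026 -1.    ]
  delta [1.61, 0.14, 0.14] yaw 0.014
[[364.0544 209.4636]]
```

View pics/w17.png

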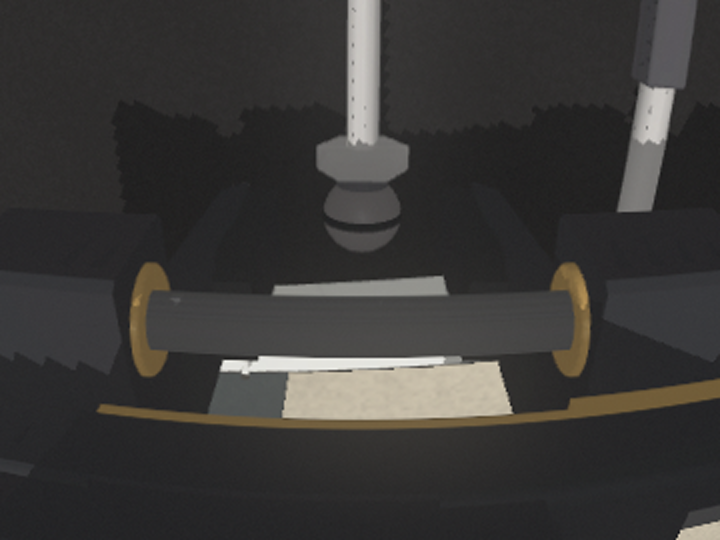

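Emit:
apply_moves([
  [1.0,0.1,0.2],
  [1.6,0.1,0.2],
  [1.6,0.1,0.2],
  [1.6,0.1,0.2],
  [1.6,0.1,0.2],
  [1.6,0.1,0.2],
  [1.6,0.1,0.2],
  [1.6,0.1,0.2],
  [1.6,0.1,0.2],
  [1.6,0.1,0.2],
], yaw=[0,0,0,0,0,0,0,0,0,0], gripper=[45,45,45,15,15,15,15,15,15,15], force=3)

```text
clock: 15.1
tool_pos: [0.5746, 0.012, 0.0194]
eef_rot: [0.69, 0.164, -0.685, 0.164]
contact_force: [0.5, 0.1, 1.7]
opening: 0.219
```

Emit:
apply_moves([
  [-1,0,0],
  [-3,0,0],
  [-5,0,0],
  [-7,0,0],
  [-10,0,0],
  [-13,0,0],
  [-16,0,0],
  [-19,0,0],
  [-22,0,0],
  [-25,0,0],
], yaw=[0,0,0,0,0,0,0,0,0,0], gripper=[15,15,15,15,15,15,15,15,15,15])

```text
clock: 15.93
tool_pos: [0.5721, 0.0112, 0.2715]
eef_rot: [0.69, 0.164, -0.685, 0.164]
contact_force: [0.3, 0.1, -1.1]
opening: 0.219
```

Run:
```python
from h import *
w=cam('wrist');im=snapshot('wrist');save(im,'w18.png',None,1.)
go([0.47,0.295,0.315],117)
```

```text
t=15.98 pos [0.5755 0.0118 0.2773] psi -63.2 q7 -1.39 F [1.7066 0.2629 3.3984] op 0.220 tilt [ 0.0175  0.0036 -0.9998]
  delta [-3.85, -30.02, -3.41] yaw -0.004
```

View pics/w18.png

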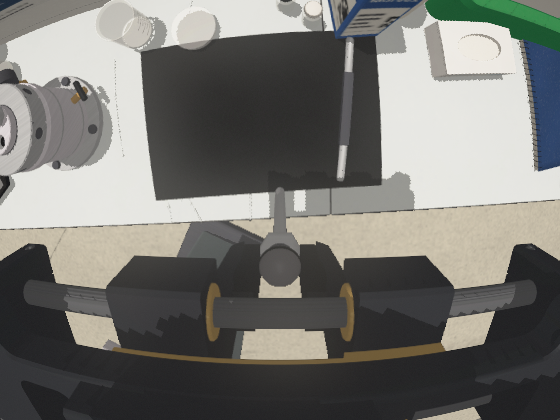

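Run:
```python
from h import *
go([0.4930,0.306,0.322],117)
```

```text
t=15.98 pos [0.5755 0.0118 0.2773] psi -63.2 q7 -1.39 F [1.7066 0.2629 3.3984] op 0.220 tilt [ 0.0175  0.0036 -0.9998]
  delta [-4.51, -29.96, -5.98] yaw -0.004
```

Emit:
apply_moves([
  [-2,-2,0],
  [-4,-5,0],
  [-4.7,-8.5,-0.3],
  [-4.7,-12,-0.5],
  [-4.7,-15.5,-0.8],
  [-4.7,-19,-1],
  [-4.7,-22.5,-1.3],
  [-4.7,-25.5,-1.4],
  [-4.7,-27.5,-1.5],
  [-4.7,-28.5,-1.5],
], yaw=[0,0,0,0,0,0,0,0,0,0], gripper=[15,15,15,15,15,15,15,15,15,15])

```text
clock: 16.82
tool_pos: [0.4573, 0.276, 0.3236]
eef_rot: [0.694, 0.166, -0.681, 0.165]
contact_force: [-0.2, -0.2, -0.8]
opening: 0.219
```

Run:
```python
from h import *
go([0.4940,0.306,0.320],117)
```

```text
t=16.82 pos [0.4573 0.276  0.3236] psi -62.9 q7 -1.91 F [-0.1611 -0.159  -0.8287] op 0.219 tilt [ 0.0167  0.0054 -0.9998]
  delta [0.44, -1.0, -4.62] yaw 0.002
```

Emit:
apply_moves([
  [0.1,-0.4,-1.2],
  [0.2,-0.7,-2.4],
  [0.3,-0.9,-3.5],
  [0.3,-1,-4.2],
  [0.3,-1,-4.6],
  [0.3,-1,-4.6],
  [0.3,-1,-4.6],
  [0.3,-1,-4.6],
], yaw=[0,0,0,0,0,0,0,0], gripper=[15,15,15,15,15,15,15,15])

```text
clock: 17.48
tool_pos: [0.4934, 0.3051, 0.3214]
eef_rot: [0.693, 0.166, -0.682, 0.165]
contact_force: [0.2, 0.1, 0.1]
opening: 0.216
```

```bash
python3 tip.py c19.png
```

```text
t=17.48 pos [0.4934 0.3051 0.3214] psi -62.9 q7 -1.91 F [0.173  0.0716 0.1364] op 0.216 tilt [ 0.0162  0.0047 -0.9999]
  delta [1.19, -0.16, -3.12] yaw 0.001
```

View pics/c19.png

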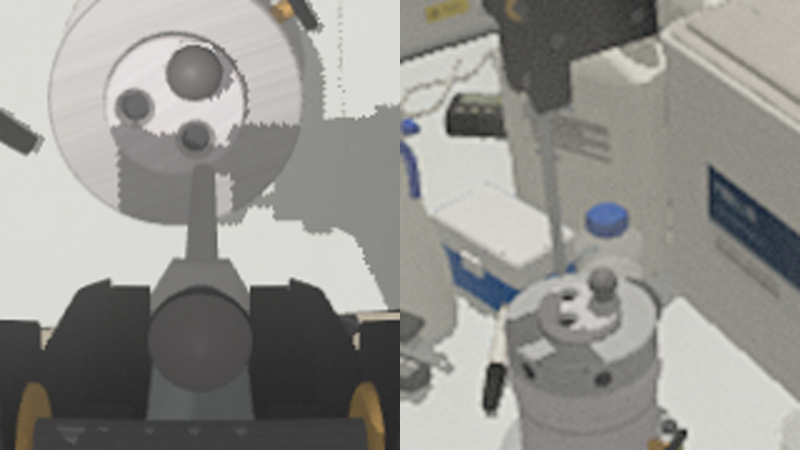

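Run:
```python
from h import *
p3=np.array([.4978,.308,.142])
tipm((281.2,197.2),(237.4,150.6),p3)
w=cam('wrist')
print(onz(w,(200+194/2.5,130+137/2.5),.142), 'ball',onz(w,(200+194/2.5,130+73/2.5),.160))
```

```text
tri [0.4962 0.304  0.1847] [0.5 0.2] wrist z.168 [0.4966 0.3039 0.1847] (array([-0.6179,  1.0092]), array([0.4956, 0.3033, 0.1795]), array([0.4935, 0.3055, 0.3155]))
tip-port mm [-1.5906 -4.0402 42.6838]
[0.4972 0.3078 0.142 ] ball [0.5217 0.3202 0.16  ]
```

Run:
```python
from h import *
go([0.4955,0.3095,0.320],117)
```

```text
t=17.58 pos [0.4934 0.3054 0.3215] psi -62.9 q7 -1.91 F [ 0.0848 -0.1738 -0.532 ] op 0.222 tilt [ 0.0165  0.005  -0.9999]
  delta [0.15, -0.27, -0.37] yaw 0.001
```

Emit:
apply_moves([
  [0,-0.15,-0.2],
  [0.3,-0.25,-0.3],
  [0.5,-0.25,-0.4],
  [0.8,-0.25,-0.4],
  [1.0,-0.25,-0.4],
  [1.0,-0.25,-0.4],
  [1.0,-0.25,-0.4],
], yaw=[0,0,0,0,0,0,0], gripper=[15,15,15,15,15,15,15])

```text
clock: 18.17
tool_pos: [0.4959, 0.3094, 0.3113]
eef_rot: [0.693, 0.166, -0.682, 0.165]
contact_force: [-0.2, 0.5, 0.1]
opening: 0.218
```

```bash
python3 tip.py c20.png
```

```text
t=18.17 pos [0.4959 0.3094 0.3113] psi -62.9 q7 -1.92 F [-0.1747  0.4527  0.0619] op 0.218 tilt [ 0.0161  0.0046 -0.9999]
  delta [0.17, 0.11, -2.72] yaw 0.001
```

View pics/c20.png

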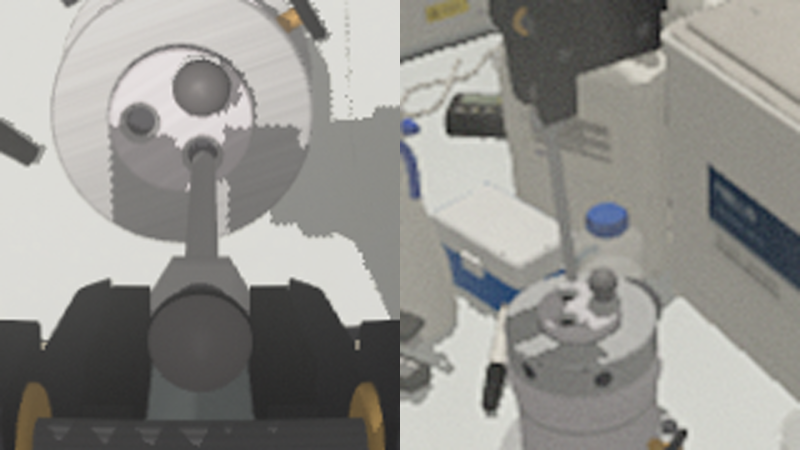

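Run:
```python
from h import *
p3=np.array([.4978,.308,.142])
tipm((281.2,194),(241.3,153.1),p3)
```

```text
tri [0.5025 0.3092 0.1741] [0.99 0.4 ] wrist z.168 [0.5016 0.3093 0.1741] (array([0.5921, 1.0064]), array([0.5008, 0.3088, 0.1697]), array([0.4962, 0.3096, 0.3056]))
tip-port mm [ 4.7138  1.1938 32.1162]
```

Emit:
apply_moves([
  [0,0,0.2],
  [0,0,0.35],
  [0.7,0,0.35],
  [1.4,0,0.35],
  [2.1,0,0.35],
  [2.8,0,0.3],
  [3.4,0,0.2],
  [3.8,0,0],
  [3.8,0.05,0],
], yaw=[0,0,0,0,0,0,0,0,0], gripper=[15,15,15,15,15,15,15,15,15])

```text
clock: 19.02
tool_pos: [0.4968, 0.3092, 0.2723]
eef_rot: [0.693, 0.166, -0.682, 0.165]
contact_force: [-0.1, 0.4, -0.9]
opening: 0.219
```

```bash
python3 tip.py c21.png;python3 -c "
from h import *
go([.4978,.308,.27],117)"
```

```text
t=19.02 pos [0.4968 0.3092 0.2723] psi -62.9 q7 -1.93 F [-0.1386  0.3855 -0.8748] op 0.219 tilt [ 0.0151  0.0042 -0.9999]
  delta [-3.73, 0.07, -2.71] yaw 0.002
t=19.12 pos [0.4971 0.3093 0.2734] psi -62.9 q7 -1.93 F [-0.5175 -0.6364 -0.6099] op 0.217 tilt [ 0.0164  0.0049 -0.9999]
  delta [0.34, 0.14, -0.0] yaw 0.001
```

View pics/c21.png

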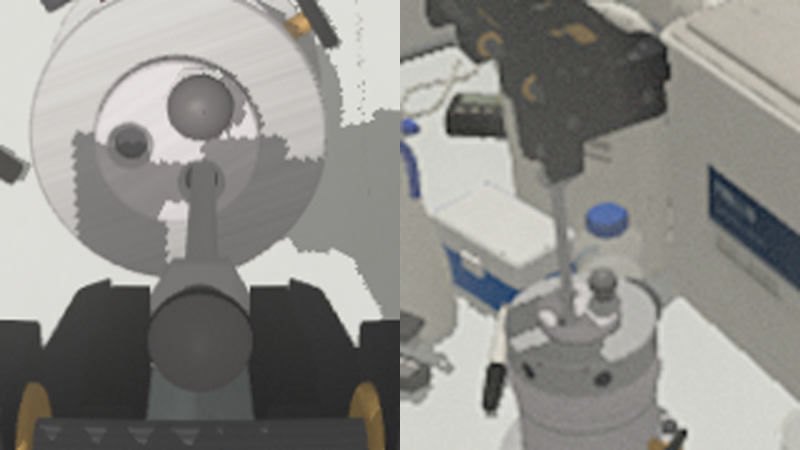

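Tip is in the near port. Push down with a firmer pinch.

Emit:
apply_moves([
  [0,0.1,0],
  [0.6,0.1,0],
  [1.2,0.1,0],
  [1.9,0.1,0],
  [2.6,0.1,0.05],
  [3.3,0.1,0.05],
  [4.0,0.1,0.05],
  [4.7,0.1,0.05],
  [5.4,0.1,0.1],
  [6.0,0.1,0.1],
], yaw=[0,0,0,0,0,0,0,0,0,0], gripper=[15,15,15,15,15,15,15,15,15,15], force=20)

```text
clock: 19.95
tool_pos: [0.4974, 0.3079, 0.2124]
eef_rot: [0.693, 0.166, -0.682, 0.165]
contact_force: [-0.9, -1.1, 0.8]
opening: 0.206
```

```bash
python3 -c "
from h import *
go([.4978,.308,.166],117)"
```

```text
t=19.95 pos [0.4974 0.3079 0.2124] psi -62.9 q7 -1.96 F [-0.8566 -1.053   0.7746] op 0.206 tilt [ 0.0157  0.0042 -0.9999]
  delta [4.64, -0.01, 0.03] yaw 0.001
```

Emit:
apply_moves([
  [0.8,0,0.05],
  [1.6,0,0.05],
  [2.4,0,0.05],
  [3.2,0,0.05],
  [3.9,0,0.05],
  [4.3,0,0.05],
  [4.6,0,0.05],
  [4.9,0,0.05],
  [5.1,0,0.05],
  [5.1,0,0.05],
], yaw=[0,0,0,0,0,0,0,0,0,0], gripper=[15,15,15,15,15,15,15,15,15,15])

```text
clock: 20.78
tool_pos: [0.499, 0.3085, 0.1647]
eef_rot: [0.695, 0.166, -0.68, 0.165]
contact_force: [-3.5, -4.4, 23.4]
opening: 0.21
```

```bash
python3 tip.py c22.png;python3 -c "
from h import *
go([.4978,.308,.166],117)"
```

```text
t=20.78 pos [0.499  0.3085 0.1647] psi -63.0 q7 -1.99 F [-3.5412 -4.3871 23.3742] op 0.210 tilt [ 0.0198  0.006  -0.9998]
  delta [-14.48, -0.06, -2.79] yaw 0.001
t=20.88 pos [0.499  0.3085 0.1647] psi -63.0 q7 -1.99 F [-3.5279 -4.6172 22.1334] op 0.208 tilt [ 0.0199  0.0061 -0.9998]
  delta [-0.13, -0.01, 0.13] yaw 0.001
```

View pics/c22.png

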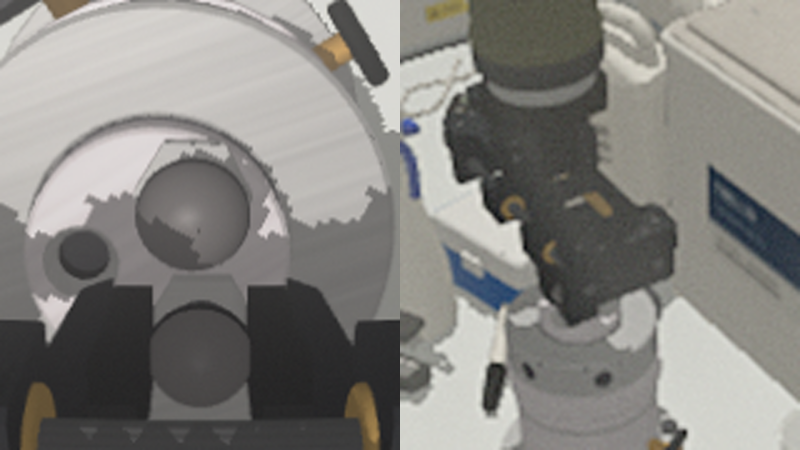

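Emit:
apply_moves([
  [-0.3,0,0.1],
  [-0.3,0,0.1],
  [-0.3,0,0.1],
  [-0.3,0,0.1],
  [-2,0,0.1],
  [-5,0,0.1],
  [-8,0,0.1],
  [-8,2,0.5],
  [-8,4,2],
  [-8,4,2],
], yaw=[0,0,0,0,0,0,0,0,0,0], gripper=[45,45,45,45,45,45,45,45,45,45])

```text
clock: 21.72
tool_pos: [0.498, 0.2575, 0.244]
eef_rot: [0.694, 0.162, -0.681, 0.165]
contact_force: [-1.1, -1.7, -0.8]
opening: 0.451
```

Run:
```python
from h import *
go([0.5207,0.3208,0.20],117)
w=cam('wrist');im=snapshot('wrist');save(im,'w23.png',(150,60,430,270),2.8)
sd=cam('side');im=snapshot('side');save(im,'s23.png',(200,120,300,230),5)
print(proj(sd,[[.5207,.3208,.160],[.4978,.308,.160]]),(proj(w,[[.5207,.3208,.160],[.4978,.308,.160]])-[150,60])*2.8)
```

```text
t=21.72 pos [0.498  0.2575 0.244 ] psi -63.3 q7 -1.89 F [-1.0657 -1.6751 -0.7964] op 0.451 tilt [ 0.0188  0.0006 -0.9998]
  delta [4.45, -4.67, -4.79] yaw -0.005
[[249.5993 154.6693]
 [239.2352 158.7433]] [[164.91   249.3131]
 [173.5059 354.8785]]
```

View pics/w23.png

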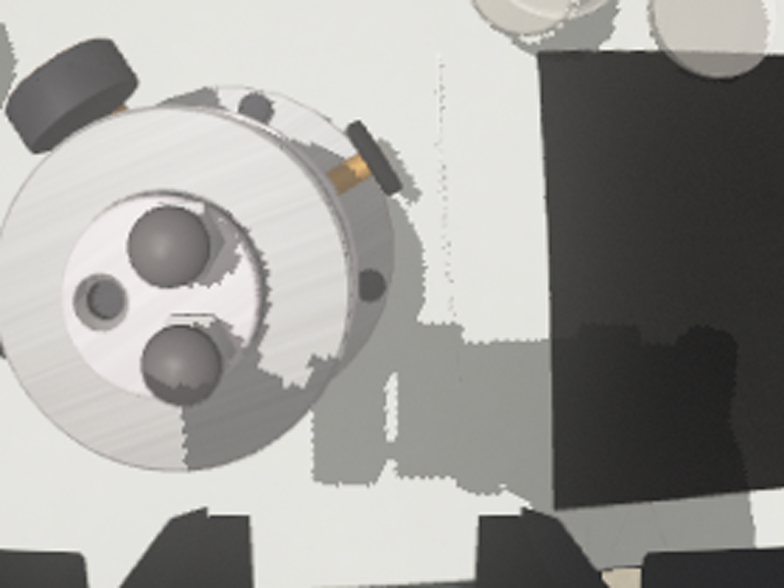

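View pics/s23.png

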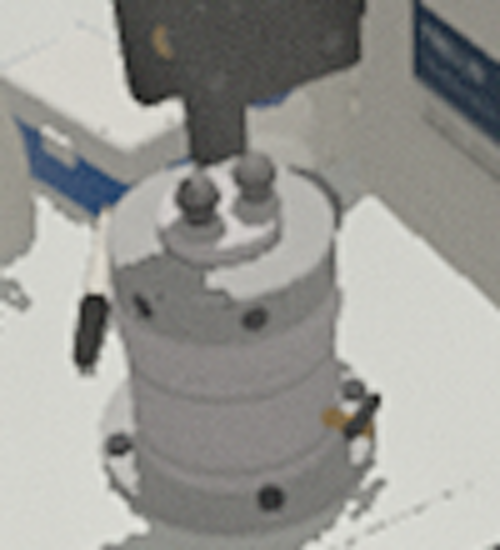

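Run:
```python
from h import *
sd=cam('side')
A=np.array([.5054,.3213])
uv=[(228.4,181),(251,183.8)]
for z in (.1185,.117):
  for u in uv:
    f=lambda t:proj(sd,[*(A+.052*np.array([np.cos(t),np.sin(t)])),z])[0]-u
    best=min((least_squares(f,[t0]) for t0 in np.radians([-170,-120,-90,-60])),key=lambda r:r.cost)
    print(z,u,np.degrees(best.x),best.fun)
print(spot_point('bar_hole_1','side'))
```

```text
Traceback (most recent call last):
  File "h.py", line 17, in proj
    X=np.atleast_2d(X); c=R.from_quat(p['orientation']).inv().apply(X-p['position'])
ValueError: setting an array element with a sequence. The requested array has an inhomogeneous shape after 1 dimensions. The detected shape was (3,) + inhomogeneous part.
```

```bash
cat >> h.py <<'E'
AX=np.array([.5054,.3213])
def rim(deg,z,r=.052): t=np.radians(deg); return np.array([AX[0]+r*np.cos(t),AX[1]+r*np.sin(t),z])
def holeang(uvs,camp=None,z=.117,phi0=None):
    sd=camp or cam('side')
    g=np.arange(-200,20,.2)
    for zz in (z-.002,z,z+.002):
        for u in uvs:
            d=[np.linalg.norm(proj(sd,rim(a,zz))[0]-u) for a in g]; i=int(np.argmin(d)); print('z',round(zz,4),u,'ang',round(g[i],1),'mod60',round(g[i]%60,1),'err',round(d[i],2))
E
python3 - <<'E'
from h import *
holeang([(228.4,181),(251,183.8)])
go([0.6818,-0.0257,0.2],115)
E
```

```text
z 0.115 (228.4, 181) ang -135.0 mod60 45.0 err 1.43
z 0.115 (251, 183.8) ang -73.2 mod60 46.8 err 0.92
z 0.117 (228.4, 181) ang -133.6 mod60 46.4 err 0.87
z 0.117 (251, 183.8) ang -73.6 mod60 46.4 err 0.23
z 0.119 (228.4, 181) ang -132.4 mod60 47.6 err 0.3
z 0.119 (251, 183.8) ang -73.8 mod60 46.2 err 0.46
t=21.82 pos [0.4979 0.2624 0.244 ] psi -63.1 q7 -1.89 F [ 0.638   0.1729 -0.3252] op 0.446 tilt [ 0.0192  0.0055 -0.9998]
  delta [4.59, 34.0, -3.26] yaw 0.034
```

```bash
python3 - <<'E'
from h import *
sd=cam('side');t=cam('top')
c=lambda u,v:(200+u/2.4,130+v/2.4)
d=lambda u,v:(180+u/3.3,120+v/3.3)
print('box bottom',onz(sd,c(430,410),0),onz(sd,c(466,448),0))
print('box top corner tri', tri([sd,t],[(388,240),(d(555,73))]), tri([sd,t],[(391,238),(347,141)]))
print('bath front line',onz(t,d(0,285),0),onz(t,d(430,55),0))
w=cam('wrist');s,M,p=tool();print('cam in tool',M.T@(w['position']-p))
# side px of box
im=snapshot('top');save(im,'t24.png',(290,40,430,220),4)
im=snapshot('side');save(im,'s24.png',(290,180,470,360),4)
E
python3 -c "
import cv2,numpy as np
a=cv2.imread('pics/t24.png');b=cv2.imread('pics/s24.png')
h=400;a=cv2.resize(a,(int(a.shape[1]*h/a.shape[0]),h));b=cv2.resize(b,(h,h));cv2.imwrite('pics/c24.png',np.hstack([a,b]))"
```

```text
box bottom [0.762  0.0283 0.    ] [ 0.7819 -0.0094  0.    ]
box top corner tri (array([0.7378, 0.0532, 0.1477]), [13.413011850470141, 10.864028177400687]) (array([0.7417, 0.0556, 0.1495]), [14.459078721468256, 11.726785145991297])
bath front line [0.6025 0.4545 0.    ] [0.7763 0.1219 0.    ]
cam in tool [-0.1328  0.0009 -0.0694]
```

View pics/c24.png

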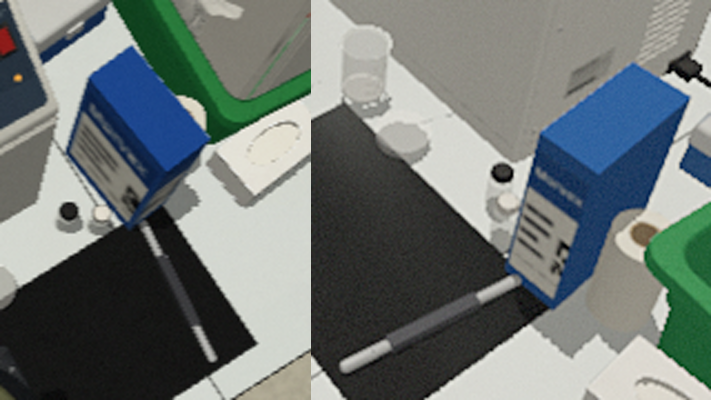

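Run:
```python
from h import *
go([0.6543,-0.0378,0.15],113.7)
```

```text
t=21.92 pos [0.4976 0.2644 0.244 ] psi -62.9 q7 -1.89 F [ 0.2541  0.0027 -0.217 ] op 0.451 tilt [ 0.0194  0.0071 -0.9998]
  delta [9.49, 34.02, 0.02] yaw 0.059
```

Emit:
apply_moves([
  [0,4,0],
  [0,8,0],
  [0,12,0],
  [1,16,0],
  [3,20,0],
  [5,24,0],
  [7,28,0],
  [9,32,0],
  [9.5,34,0],
  [9.5,34,0],
], yaw=[0,0,0,0,0,0.02,0.04,0.06,0.06,0.06], gripper=[45,45,45,45,45,45,45,45,45,45], force=40)

```text
clock: 22.75
tool_pos: [0.6555, -0.0462, 0.1462]
eef_rot: [0.699, 0.141, -0.687, 0.143]
contact_force: [0.2, -1.2, 1.1]
opening: 0.445
```

Run:
```python
from h import *
go([0.6543,-0.0378,0.06],113.7)
w=cam('wrist');im=snapshot('wrist');save(im,'w25.png',None,1.4)
print(proj(w,[[0.6016,-.0608,.009],[.7619,.0095,.009],[.6543,-.0378,.009]])*1.4)
```

```text
t=22.75 pos [ 0.6555 -0.0462  0.1462] psi -66.9 q7 -1.41 F [ 0.2106 -1.2404  1.1061] op 0.445 tilt [ 0.0171  0.0011 -0.9999]
  delta [8.62, -0.87, -0.08] yaw -0.010
[[376.699  361.915 ]
 [372.2322  81.6636]
 [375.0513 275.8706]]
```

View pics/w25.png

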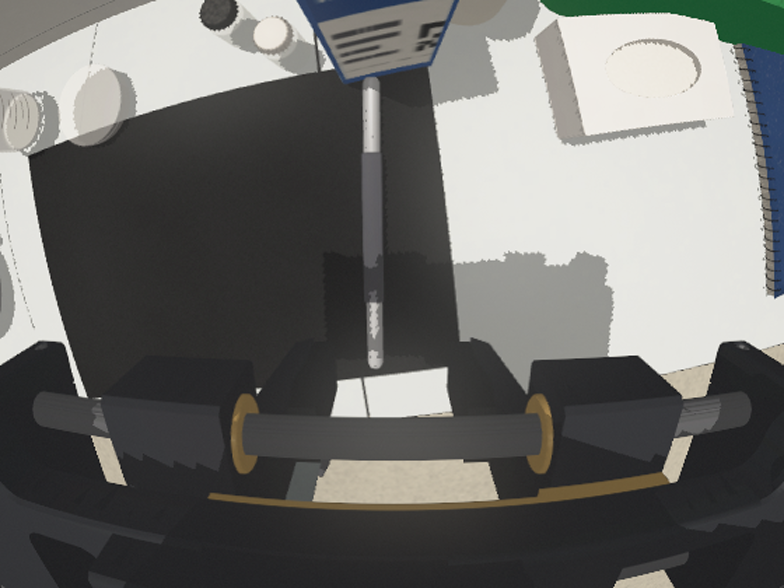

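Emit:
apply_moves([
  [2,-0.7,0],
  [5,-0.8,-0.1],
  [8,-0.8,-0.1],
  [10,-0.9,-0.1],
  [11,-0.9,-0.1],
  [11,-0.9,-0.1],
  [11,-0.9,-0.1],
  [11,-0.9,-0.1],
], yaw=[0,0,0,0,0,0,0,0], gripper=[45,45,45,45,45,45,45,45])

```text
clock: 23.47
tool_pos: [0.6555, -0.0317, 0.0391]
eef_rot: [0.7, 0.144, -0.685, 0.143]
contact_force: [-0.3, -0.5, 0.6]
opening: 0.449
```

Run:
```python
from h import *
go([0.6543,-0.0378,0.018],113.7)
```

```text
t=23.47 pos [ 0.6555 -0.0317  0.0391] psi -66.6 q7 -1.47 F [-0.3176 -0.4539  0.563 ] op 0.449 tilt [ 0.0203  0.0054 -0.9998]
  delta [2.1, 0.51, 0.39] yaw -0.006
```

Emit:
apply_moves([
  [1,0.5,0.4],
  [2.1,0.5,0.4],
  [2.1,0.5,0.4],
  [2.1,0.5,0.4],
  [2.1,0.5,0.4],
  [2.1,0.5,0.4],
  [2.1,0.5,0.4],
  [2.1,0.5,0.4],
  [2.1,0.5,0.4],
], yaw=[0,0,0,0,0,0,0,0,0], gripper=[45,45,45,5,5,5,5,5,5])

```text
clock: 24.22
tool_pos: [0.6539, -0.0378, 0.0178]
eef_rot: [0.7, 0.144, -0.685, 0.143]
contact_force: [0.1, 0.3, -1.0]
opening: 0.132
```

Run:
```python
from h import *
go([0.6543,-0.0378,0.018],113.7)
w=cam('wrist');im=snapshot('wrist');save(im,'w26.png',None,1.)
```

```text
t=24.22 pos [ 0.6539 -0.0378  0.0178] psi -66.6 q7 -1.47 F [ 0.0727  0.2982 -0.9695] op 0.132 tilt [ 0.0198  0.0053 -0.9998]
  delta [-0.02, 0.02, -0.03] yaw -0.006
```

View pics/w26.png

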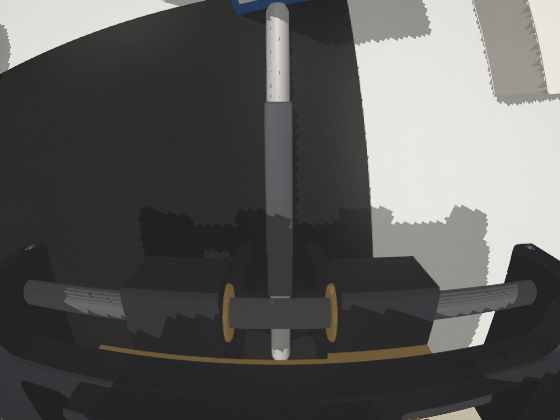

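Emit:
apply_moves([
  [-1.5,0,0.3],
  [-4,0,1],
  [-7,-1,2],
  [-10,-3,3],
  [-13,-5,5],
  [-14,-7,6],
  [-14,-9,6],
  [-14,-11,6],
  [-14,-12,6],
  [-14,-12,6],
], yaw=[0,0,0,-0.1,-0.2,-0.3,-0.4,-0.5,-0.6,-0.6], gripper=[5,5,5,5,5,5,5,5,5,5])

```text
clock: 25.1
tool_pos: [0.5474, 0.0507, 0.1565]
eef_rot: [0.625, 0.343, -0.611, 0.345]
contact_force: [0.8, -0.8, -1.2]
opening: 0.13
```

Run:
```python
from h import *
P=rim(-73.6,.14,.195)
go(P,16.4)
```

```text
t=25.10 pos [0.5474 0.0507 0.1565] psi -31.8 q7 -1.20 F [ 0.7569 -0.7882 -1.2304] op 0.130 tilt [ 0.0192  0.0074 -0.9998]
  delta [1.73, -3.32, -7.76] yaw -0.842
```

Emit:
apply_moves([
  [0,-0.5,-1],
  [0,-1,-2],
  [0.5,-1.5,-3],
  [1,-2,-4.5],
  [1.5,-2.5,-6],
  [1.7,-3,-7],
  [1.7,-3.3,-7.7],
  [1.7,-3.3,-7.7],
  [1.7,-3.3,-7.7],
  [1.7,-3.3,-7.7],
], yaw=[-0.1,-0.2,-0.3,-0.42,-0.54,-0.66,-0.78,-0.84,-0.84,-0.84], gripper=[5,5,5,5,5,5,5,5,5,5])

```text
clock: 25.93
tool_pos: [0.5607, 0.1321, 0.1399]
eef_rot: [0.431, 0.561, -0.42, 0.569]
contact_force: [-0.2, 0.2, -1.1]
opening: 0.129
```

```bash
cat > look.py <<'E'
from h import *
import sys
w=cam('wrist');im=snapshot('wrist');save(im,'a.png',(160,20,400,320),1.8)
sd=cam('side');im=snapshot('side');save(im,'b.png',(205,130,325,265),4)
a=cv2.imread('pics/a.png');b=cv2.imread('pics/b.png')
a=cv2.resize(a,None,fx=540/a.shape[0],fy=540/a.shape[0])
cv2.imwrite('pics/'+sys.argv[1],cv2.resize(np.hstack([a,b]),None,fx=.85,fy=.85))
s,M,p=tool()
print('wscale',1.8*.85,'sscale',3.4,'side x0',a.shape[1]*.85,'tool-z tilt',M[2,2]*57.3)
E
python3 - <<'E'
from h import *
go(rim(-73.6,.127,.187),16.4)
E
python3 look.py c27.png
```

```text
t=25.93 pos [0.5607 0.1321 0.1399] psi 16.0 q7 -0.69 F [-0.2177  0.2142 -1.0614] op 0.129 tilt [ 0.0187  0.0061 -0.9998]
  delta [1.29, 0.01, -1.01] yaw -0.007
wscale 1.53 sscale 3.4 side x0 367.2 tool-z tilt -0.03934403587167875
```

View pics/c27.png

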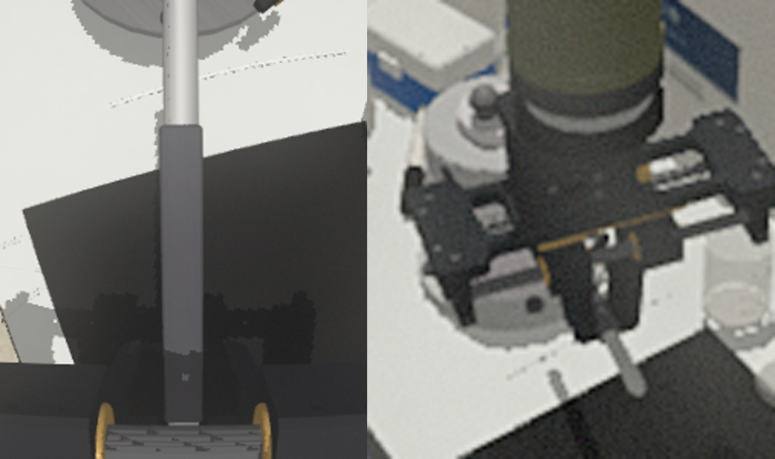

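```bash
cat >> h.py <<'E'
# pick-time tool matrix
_x=np.array([.0198,.0053,-.9998]);_x/=np.linalg.norm(_x)
_y=np.array([np.cos(np.radians(-66.6)),np.sin(np.radians(-66.6)),0]);_y-=_x*(_x@_y);_y/=np.linalg.norm(_y)
MP=np.c_[_x,_y,np.cross(_x,_y)]
BT=MP.T@np.array([np.cos(np.radians(23.7)),np.sin(np.radians(23.7)),0])  # bar dir toward far end, tool frame
XB=np.array([.009,0,0]); LT=.1195
def Mat(ps,M):
    """tool matrix at yaw ps keeping current x axis"""
    x=M[:,0]; y=np.array([np.cos(np.radians(ps)),np.sin(np.radians(ps)),0]); y-=x*(x@y); y/=np.linalg.norm(y); return np.c_[x,y,np.cross(x,y)]
def tcp_for(th,zh,rtip,M,lag=0.0):
    """TCP so that the bar lies at angle th through the axis, tip at radius rtip, inserted part at height zh"""
    N=Mat(th+90,M); b=N@BT
    # adjust yaw so bar dir exactly -radial
    off=np.degrees(np.arctan2(b[1],b[0]))-(th+180); ps=th+90-((off+180)%360-180); N=Mat(ps,M); b=N@BT
    tip=np.array([AX[0]+rtip*np.cos(np.radians(th)),AX[1]+rtip*np.sin(np.radians(th)),zh])
    t=tip-b*LT-N@XB; t[2]+= b[2]*.012
    return t,ps
def tip_now():
    s,M,p=tool(); return p+M@XB+M@BT*LT, M@BT
E
python3 - <<'E'
from h import *
s,M,p=tool()
print(tip_now()); w=cam('wrist'); print(proj(w,[tip_now()[0]]))
print(tcp_for(-73.6,.118,.062,M)); go(*tcp_for(-73.6,.118,.062,M))
im=snapshot('wrist');save(im,'w28.png',(160,0,400,150),3.3)
print((proj(w,[tip_now()[0],rim(-73.6,.118)])-[160,0])*3.3)
E
```

```text
(array([0.5272, 0.2471, 0.1288]), array([-0.2811,  0.9595, -0.0197]))
[[279.3419   5.7437]]
(array([0.5565, 0.1472, 0.1291]), np.float64(16.11978425401557))
t=26.03 pos [0.5606 0.1324 0.1401] psi 16.0 q7 -0.69 F [ 0.314  -0.5358 -0.6843] op 0.130 tilt [ 0.0191  0.0062 -0.9998]
  delta [1.1, -0.01, -1.53] yaw -0.001
[[ 393.2133   16.8033]
 [ 391.8134 -108.0501]]
```

View pics/w28.png

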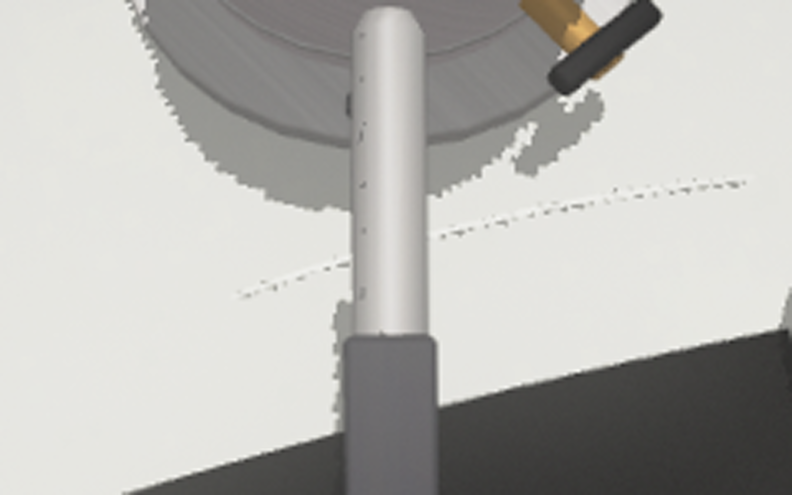

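Emit:
apply_moves([
  [0.4,0,-0.3],
  [0.8,0,-0.8],
  [1.1,0,-1.2],
  [1.1,0,-1.5],
  [1.1,0,-1.5],
  [1.1,0,-1.5],
], yaw=[0,0,0,0,0,0], gripper=[5,5,5,5,5,5])

```text
clock: 26.58
tool_pos: [0.5564, 0.1476, 0.1292]
eef_rot: [0.431, 0.561, -0.419, 0.569]
contact_force: [-1.2, 0.2, -1.5]
opening: 0.13
```

Run:
```python
from h import *
s,M,p=tool()
go(*tcp_for(-73.6,.118,.052,M));go(*tcp_for(-73.6,.118,.030,M))
t=cam('top');im=snapshot('top');save(im,'t29.png',(195,205,275,285),6)
print((proj(t,[tip_now()[0]])-[195,205])*6)
```

```text
t=26.58 pos [0.5564 0.1476 0.1292] psi 16.1 q7 -0.73 F [-1.1817  0.2402 -1.5326] op 0.130 tilt [ 0.0191  0.0065 -0.9998]
  delta [0.01, -0.01, -0.95] yaw 0.000
t=26.58 pos [0.5564 0.1476 0.1292] psi 16.1 q7 -0.73 F [-1.1817  0.2402 -1.5326] op 0.130 tilt [ 0.0191  0.0065 -0.9998]
  delta [0.02, -0.02, -3.15] yaw 0.000
[[365.7936 166.7939]]
```

View pics/t29.png

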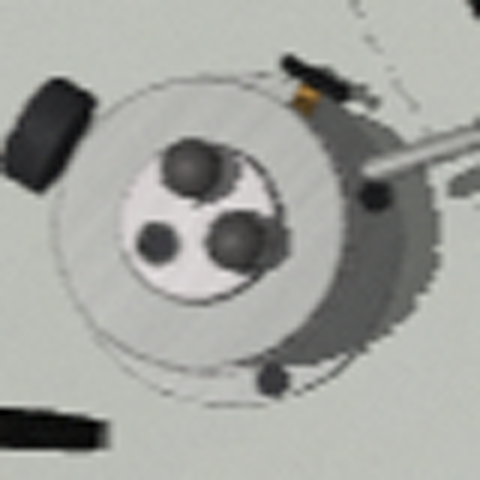

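Emit:
apply_moves([
  [0,0,-0.4],
  [0,0,-0.8],
  [0,0,-1.1],
  [0,0,-1.4],
  [0,0,-1.6],
  [0,0,-1.6],
], yaw=[0,0,0,0,0,0], gripper=[5,5,5,5,5,5])

```text
clock: 27.13
tool_pos: [0.5519, 0.1635, 0.1294]
eef_rot: [0.431, 0.561, -0.419, 0.569]
contact_force: [-0.1, 0.5, -0.8]
opening: 0.13
```

Run:
```python
from h import *
s,M,p=tool()
go(*tcp_for(-73.6,.118,.030,M)); print(s['moment'])
t=cam('top');im=snapshot('top');save(im,'t30.png',(195,205,275,285),6)
print((proj(t,[tip_now()[0]])-[195,205])*6, np.linalg.norm(tip_now()[0][:2]-AX))
```

```text
t=27.13 pos [0.5519 0.1635 0.1294] psi 16.2 q7 -0.76 F [-0.1305  0.4672 -0.8481] op 0.130 tilt [ 0.0194  0.0069 -0.9998]
  delta [0.04, -0.04, -1.5] yaw 0.001
[-0.0342 -0.1203 -0.0369]
[[322.4955 180.6067]] 0.04555089262343102
```

View pics/t30.png

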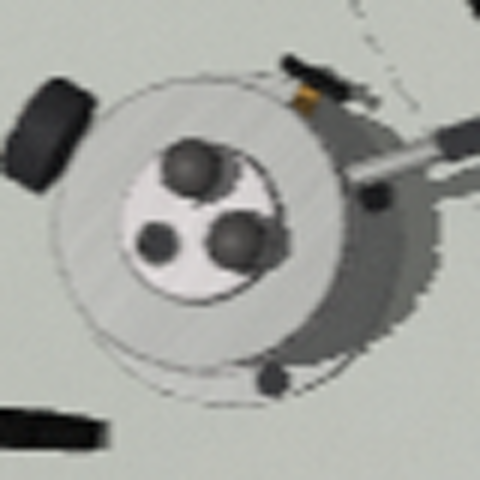

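Emit:
apply_moves([
  [0,0,-0.4],
  [0,0,-0.8],
  [0,0,-1.1],
  [0,0,-1.4],
  [0,0,-1.4],
  [0,0,-1.4],
], yaw=[0,0,0,0,0,0], gripper=[5,5,5,5,5,5])

```text
clock: 27.68
tool_pos: [0.5481, 0.1768, 0.1294]
eef_rot: [0.431, 0.561, -0.419, 0.569]
contact_force: [-0.2, 0.2, -1.2]
opening: 0.131
```

```bash
cat > arc.py <<'E'
from h import *
import sys
# arc.py th_end zh rtip step n
th1,zh,rt,step=map(float,sys.argv[1:5])
s,M,p=tool()
t0,b=tip_now(); th=np.degrees(np.arctan2(-b[1],-b[0]))
print('t %.2f'%s['clock'],'bar th %.1f'%th,'tip r %.4f z %.4f'%(np.linalg.norm(t0[:2]-AX),t0[2]),'F',s['contact_force'],'mom',s['moment'],'q7 %.2f'%s['q'][6],'psi %.1f'%psi(M),'op %.3f'%s['opening'])
n=int(round(abs(th1-th)/step)); n=max(1,min(n,10))
D=[];Y=[]
for i in range(1,n+1):
    a=th+(np.sign(th1-th)*step*i if abs(th1-th)>step*i else th1-th)
    T,ps=tcp_for(a,zh,rt,M)
    d=M.T@(T-p)*100; D.append(np.round(d,1).tolist()); Y.append(round(float(-np.radians((ps-psi(M)+180)%360-180)),2))
print(D);print(Y)
E
python3 arc.py -178 0.118 0.030 5
```

```text
t 27.68 bar th -73.5 tip r 0.0312 z 0.1181 F [-0.1788  0.1773 -1.2089] mom [-0.0203 -0.1243 -0.0243] q7 -0.78 psi 16.2 op 0.131
[[0.0, -1.3, -0.2], [0.0, -2.6, -0.3], [0.0, -3.9, -0.6], [-0.0, -5.1, -1.0], [-0.0, -6.3, -1.5], [-0.0, -7.5, -2.1], [-0.0, -8.6, -2.8], [-0.0, -9.6, -3.6], [-0.0, -10.6, -4.4], [-0.0, -11.5, -5.4]]
[0.09, 0.17, 0.26, 0.35, 0.44, 0.52, 0.61, 0.7, 0.79, 0.87]
```

Emit:
apply_moves([
  [0,-1.3,-0.2],
  [0,-2.6,-0.3],
  [0,-3.9,-0.6],
  [0,-5.1,-1.0],
  [0,-6.3,-1.5],
  [0,-7.5,-2.1],
  [0,-8.6,-2.8],
  [0.1,-9.6,-3.6],
  [0.1,-10.6,-4.4],
  [0.1,-11.5,-5.4],
], yaw=[0.09,0.17,0.26,0.35,0.44,0.52,0.61,0.7,0.79,0.87], gripper=[5,5,5,5,5,5,5,5,5,5])

```text
clock: 28.52
tool_pos: [0.4257, 0.1945, 0.1267]
eef_rot: [0.634, 0.327, -0.617, 0.333]
contact_force: [6.6, -5.5, -0.9]
opening: 0.133
```

```bash
python3 arc.py -178 0.1172 0.030 5; python3 look.py c31.png
```

```text
t 28.52 bar th -124.1 tip r 0.0304 z 0.1174 F [ 6.5753 -5.5046 -0.8673] mom [-1.0756 -1.4737 -0.7679] q7 -1.66 psi -34.4 op 0.133
[[0.0, -1.8, -0.0], [0.0, -3.1, -0.2], [-0.0, -4.4, -0.5], [-0.0, -5.6, -0.9], [-0.0, -6.8, -1.4], [-0.0, -8.0, -2.0], [-0.0, -9.1, -2.7], [-0.0, -10.1, -3.4], [-0.0, -11.1, -4.3], [-0.0, -12.0, -5.3]]
[0.09, 0.17, 0.26, 0.35, 0.44, 0.52, 0.61, 0.7, 0.79, 0.87]
wscale 1.53 sscale 3.4 side x0 367.2 tool-z tilt -0.9099513360427964
```

View pics/c31.png

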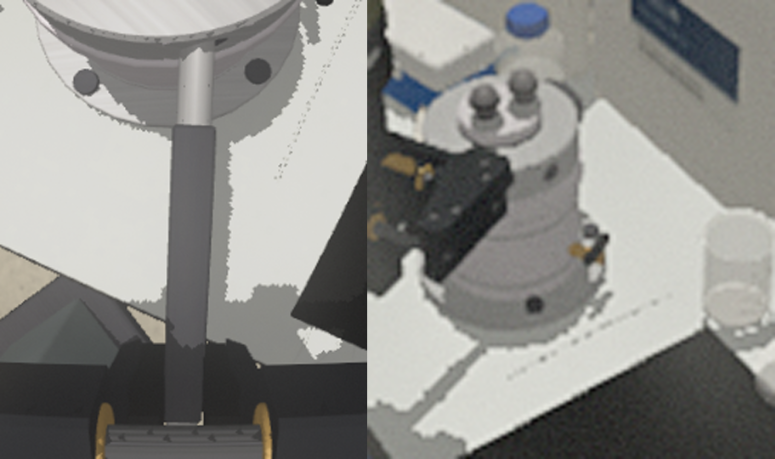

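Run:
```python
from h import *
holeang([(259.1,180.9)],z=.1165)
```

```text
z 0.1145 (259.1, 180.9) ang -50.0 mod60 10.0 err 0.67
z 0.1165 (259.1, 180.9) ang -51.0 mod60 9.0 err 0.06
z 0.1185 (259.1, 180.9) ang -51.8 mod60 8.2 err 0.57
```

Emit:
apply_moves([
  [0,-1.8,0],
  [0,-3.1,-0.2],
  [0,-4.4,-0.5],
  [0,-5.6,-0.9],
  [0,-6.8,-1.4],
  [0.1,-8.0,-2.0],
  [0.1,-9.1,-2.7],
  [0.1,-10.1,-3.4],
  [0.1,-11.1,-4.3],
  [0.1,-12.0,-5.3],
], yaw=[0.09,0.17,0.26,0.35,0.44,0.52,0.61,0.7,0.79,0.87], gripper=[5,5,5,5,5,5,5,5,5,5])

```text
clock: 29.45
tool_pos: [0.3545, 0.3022, 0.1244]
eef_rot: [0.713, 0.032, -0.699, 0.035]
contact_force: [3.7, -8.1, -0.4]
opening: 0.133
```

```bash
python3 arc.py -178 0.1163 0.030 5; python3 look.py c32.png
```

```text
t 29.45 bar th -174.2 tip r 0.0326 z 0.1154 F [ 3.7209 -8.1425 -0.3917] mom [-1.8967 -0.8567 -0.8528] q7 -2.33 psi -84.5 op 0.133
[[-0.1, -1.4, -0.3]]
[0.07]
wscale 1.53 sscale 3.4 side x0 367.2 tool-z tilt -1.1673059997241306
```

View pics/c32.png

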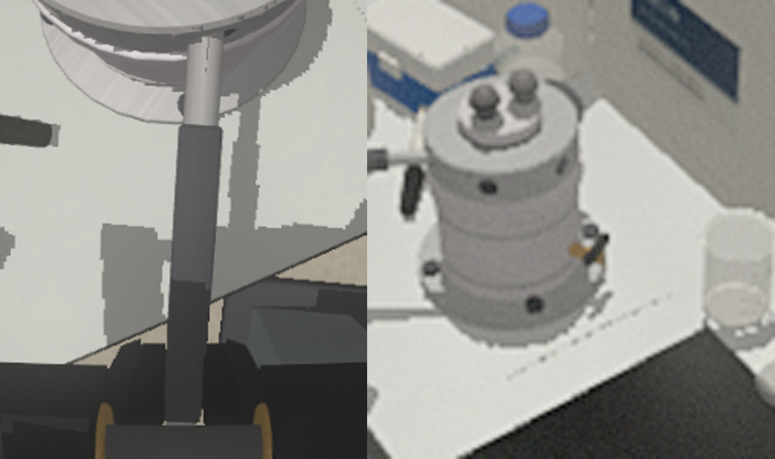

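Run:
```python
from h import *
holeang([(240.4,185),(262.3,179.4)],z=.1163)
w=cam('wrist')
# bar axis points in wrist image: near grip & at square-end & tip visible
for uv in [(184,420),(199.5,126),(205,42)]:
    u=(uv[0]/1.53+160,uv[1]/1.53+20); print(onz(w,u,.1155))
s,M,p=tool(); print(p+M@XB)
```

```text
z 0.1143 (240.4, 185) ang -99.8 mod60 20.2 err 0.99
z 0.1143 (262.3, 179.4) ang -39.6 mod60 20.4 err 0.04
z 0.1163 (240.4, 185) ang -99.6 mod60 20.4 err 0.3
z 0.1163 (262.3, 179.4) ang -40.8 mod60 19.2 err 0.51
z 0.1183 (240.4, 185) ang -99.4 mod60 20.6 err 0.39
z 0.1183 (262.3, 179.4) ang -42.0 mod60 18.0 err 1.07
[0.3372 0.3012 0.1155]
[0.4297 0.3063 0.1155]
[0.4545 0.3072 0.1155]
[0.3541 0.3045 0.1153]
```

```bash
python3 arc.py -163 0.1163 0.031 4
```

```text
t 29.55 bar th -173.9 tip r 0.0328 z 0.1153 F [ 1.9263 -7.4045 -0.3541] mom [-1.5788 -0.4039 -0.8569] q7 -2.33 psi -84.2 op 0.133
[[-0.1, 1.0, -0.2], [-0.1, 2.0, -0.3], [-0.1, 2.8, -0.5]]
[-0.07, -0.14, -0.19]
```

Emit:
apply_moves([
  [0,1.0,-0.1],
  [0,2.0,-0.2],
  [0,2.8,-0.3],
  [0,2.8,-0.3],
  [0,2.8,-0.3],
], yaw=[-0.07,-0.14,-0.19,-0.19,-0.19], gripper=[5,5,5,5,5])

```text
clock: 29.97
tool_pos: [0.3599, 0.2771, 0.1244]
eef_rot: [0.707, 0.101, -0.692, 0.103]
contact_force: [-0.0, -0.2, -0.5]
opening: 0.13
```

```bash
python3 arc.py -163 0.1163 0.031 4; python3 look.py c33.png
```

```text
t 29.97 bar th -163.1 tip r 0.0324 z 0.1154 F [-0.0162 -0.1627 -0.4691] mom [-0.0117  0.1047 -0.0489] q7 -2.20 psi -73.4 op 0.130
[[-0.1, 0.0, -0.1]]
[-0.0]
wscale 1.53 sscale 3.4 side x0 367.2 tool-z tilt -1.1275520598411959
```

View pics/c33.png

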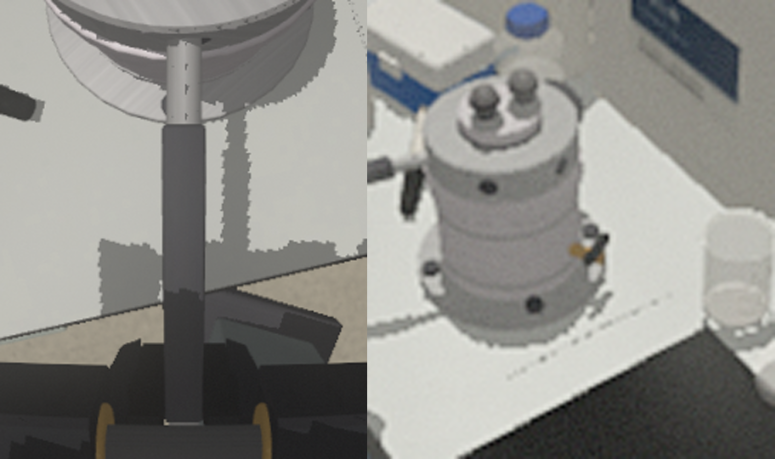

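Emit:
apply_moves([
  [0,0,0.8],
  [0,0,1.8],
  [0,0,2.8],
  [0,0,3.8],
  [0,0,4.0],
  [0,0,4.0],
], yaw=[0,0,0,0,0,0], gripper=[5,5,5,5,5,5])

```text
clock: 30.57
tool_pos: [0.3203, 0.2664, 0.1236]
eef_rot: [0.706, 0.102, -0.693, 0.104]
contact_force: [0.3, 0.0, -0.9]
opening: 0.131
```

```bash
python3 arc.py -100 0.1163 0.070 6.5; python3 look.py c34.png
```

```text
t 30.57 bar th -162.9 tip r 0.0734 z 0.1145 F [ 0.2898  0.0055 -0.9141] mom [0.0395 0.0651 0.0052] q7 -2.23 psi -73.2 op 0.131
[[-0.2, 2.3, -0.5], [-0.2, 4.4, -0.9], [-0.1, 6.5, -1.5], [-0.1, 8.5, -2.3], [-0.1, 10.4, -3.4], [-0.1, 12.1, -4.6], [-0.1, 13.7, -6.1], [-0.1, 15.1, -7.7], [-0.1, 16.3, -9.5], [-0.0, 17.0, -10.8]]
[-0.11, -0.23, -0.34, -0.45, -0.57, -0.68, -0.79, -0.91, -1.02, -1.1]
wscale 1.53 sscale 3.4 side x0 367.2 tool-z tilt -1.1811859434023895
```

View pics/c34.png

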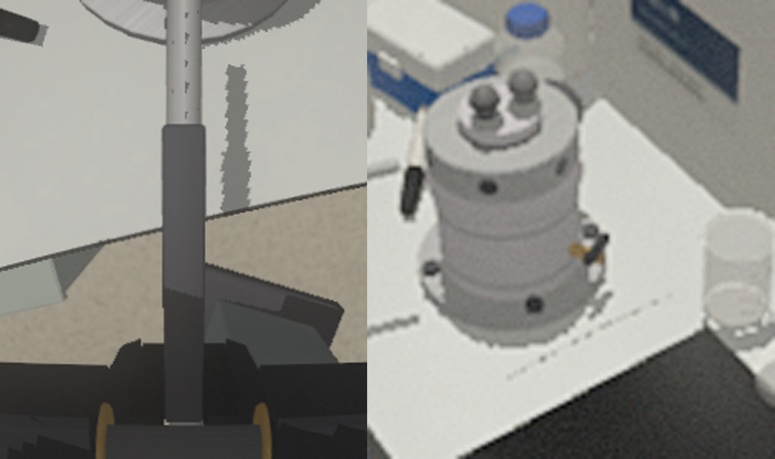

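Emit:
apply_moves([
  [-0.2,2.3,-0.5],
  [-0.2,4.4,-0.9],
  [-0.2,6.5,-1.5],
  [-0.2,8.5,-2.3],
  [-0.2,10.4,-3.4],
  [-0.1,12.1,-4.6],
  [-0.1,13.7,-6.1],
  [-0.1,15.1,-7.7],
  [-0.1,16.3,-9.5],
  [-0.1,17.0,-10.8],
], yaw=[-0.11,-0.23,-0.34,-0.45,-0.57,-0.68,-0.79,-0.91,-1.02,-1.1], gripper=[5,5,5,5,5,5,5,5,5,5])

```text
clock: 31.5
tool_pos: [0.4768, 0.1333, 0.128]
eef_rot: [0.549, 0.448, -0.536, 0.459]
contact_force: [1.3, 0.9, -1.0]
opening: 0.129
```

```bash
python3 arc.py -100 0.1166 0.060 6.5
python3 - <<'E'
from h import *
t=cam('top');im=snapshot('top');save(im,'t35.png',(195,205,275,285),6)
print((proj(t,[tip_now()[0]])-[195,205])*6)
E
```

```text
t 31.50 bar th -99.9 tip r 0.0707 z 0.1171 F [ 1.324   0.8707 -1.0343] mom [-0.0017 -0.0713  0.1027] q7 -1.26 psi -10.2 op 0.129
[[0.1, -0.5, -1.1]]
[0.0]
[[398.4012 228.2216]]
```

View pics/t35.png

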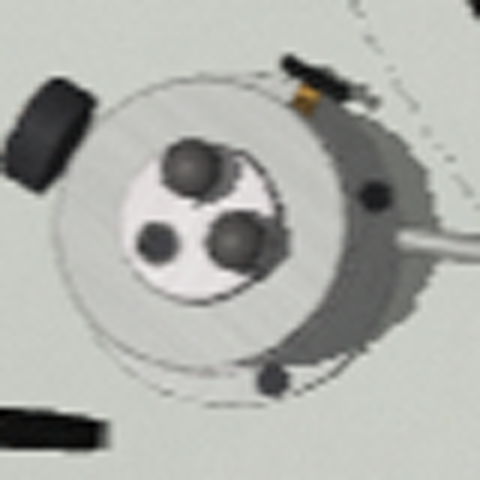

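Emit:
apply_moves([
  [0.1,-0.5,-0.5],
  [0.1,-0.5,-1.0],
  [0.1,-0.5,-1.0],
  [0.1,-0.5,-1.0],
  [0.1,-0.5,-1.0],
], yaw=[0,0,0,0,0], gripper=[5,5,5,5,5])

```text
clock: 31.97
tool_pos: [0.4757, 0.1443, 0.1269]
eef_rot: [0.549, 0.448, -0.535, 0.459]
contact_force: [-0.2, 0.7, -1.6]
opening: 0.131
```

```bash
python3 arc.py -100 0.1166 0.060 6.5
python3 - <<'E'
from h import *
t=cam('top');im=snapshot('top');save(im,'t36.png',(195,205,275,285),6)
print((proj(t,[tip_now()[0],[*AX,.142],rim(-100,.117)])-[195,205])*6)
w=cam('wrist');im=snapshot('wrist');save(im,'w36.png',(160,0,400,150),3.3)
print((proj(w,[tip_now()[0]])-[160,0])*3.3)
E
```

```text
t 31.97 bar th -99.9 tip r 0.0600 z 0.1161 F [-0.1969  0.739  -1.6268] mom [-0.0992 -0.0462 -0.0132] q7 -1.28 psi -10.1 op 0.131
[[-0.0, -0.2, 0.0]]
[0.0]
[[367.7865 240.3259]
 [194.1695 216.5309]
 [344.63   241.3871]]
[[391.6772  18.8695]]
```

View pics/t36.png

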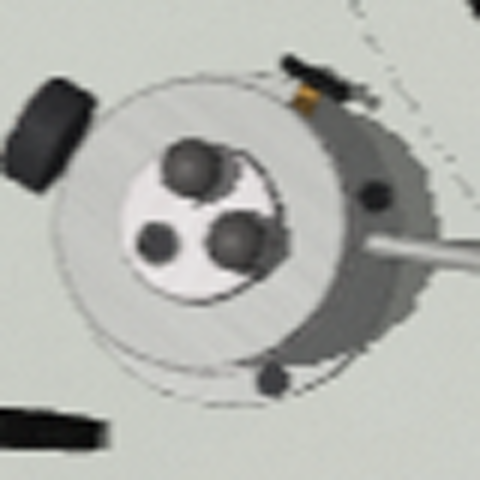

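View pics/w36.png

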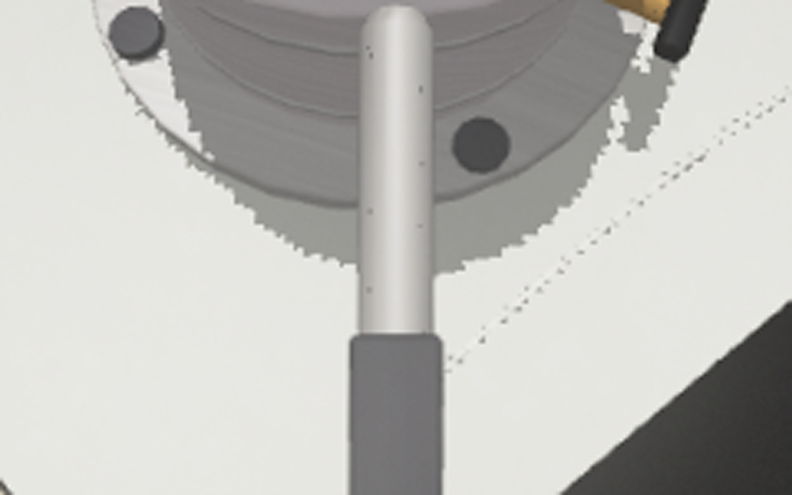

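Emit:
apply_moves([
  [0,-0.2,0],
  [0,-0.2,-0.5],
  [0,-0.2,-0.9],
  [0,-0.2,-1.3],
  [0,-0.2,-1.6],
  [0,-0.2,-1.6],
], yaw=[0,0,0,0,0,0], gripper=[5,5,5,5,5,5])

```text
clock: 32.57
tool_pos: [0.4771, 0.1613, 0.127]
eef_rot: [0.55, 0.448, -0.534, 0.459]
contact_force: [0.1, 0.4, -1.3]
opening: 0.132
```

```bash
python3 arc.py -178 0.1166 0.030 5
```

```text
t 32.57 bar th -99.8 tip r 0.0429 z 0.1164 F [ 0.146   0.3578 -1.3372] mom [-0.0749 -0.0478  0.0226] q7 -1.30 psi -10.1 op 0.132
[[-0.0, -1.3, -1.3], [-0.0, -2.6, -1.5], [-0.0, -3.9, -1.8], [-0.0, -5.1, -2.2], [-0.0, -6.3, -2.7], [-0.0, -7.5, -3.3], [-0.0, -8.6, -4.0], [-0.1, -9.6, -4.7], [-0.1, -10.6, -5.6], [-0.1, -11.5, -6.6]]
[0.09, 0.17, 0.26, 0.35, 0.44, 0.52, 0.61, 0.7, 0.79, 0.87]
```

In the hole. Finish inserting and stroke in one call.

Emit:
apply_moves([
  [0,0,-0.6],
  [0,0,-1.2],
  [0,-1.3,-1.3],
  [0,-2.6,-1.5],
  [0,-3.9,-1.8],
  [0,-5.1,-2.2],
  [0,-6.3,-2.7],
  [0.1,-7.5,-3.3],
  [0.1,-8.6,-4.0],
  [0.1,-9.6,-4.7],
], yaw=[0,0,0.09,0.17,0.26,0.35,0.44,0.52,0.61,0.7], gripper=[5,5,5,5,5,5,5,5,5,5])

```text
clock: 33.4
tool_pos: [0.3923, 0.2223, 0.1241]
eef_rot: [0.675, 0.233, -0.657, 0.241]
contact_force: [5.3, -5.9, -0.1]
opening: 0.129
```

```bash
python3 arc.py -179 0.1157 0.030 5
```

```text
t 33.40 bar th -140.6 tip r 0.0309 z 0.1152 F [ 5.2851 -5.9371 -0.1143] mom [-1.1873 -1.0858 -0.5914] q7 -1.96 psi -50.9 op 0.129
[[-0.1, -1.8, -0.1], [-0.1, -3.1, -0.3], [-0.1, -4.4, -0.5], [-0.1, -5.6, -0.9], [-0.1, -6.8, -1.4], [-0.1, -8.0, -2.0], [-0.1, -9.1, -2.7], [-0.1, -9.8, -3.2]]
[0.09, 0.17, 0.26, 0.35, 0.44, 0.52, 0.61, 0.67]
```

Emit:
apply_moves([
  [-0.1,-1.8,-0.1],
  [-0.1,-3.1,-0.3],
  [-0.1,-4.4,-0.5],
  [-0.1,-5.6,-0.9],
  [-0.1,-6.8,-1.4],
  [0,-8.0,-2.0],
  [0,-9.1,-2.7],
  [0,-9.8,-3.2],
  [0,-9.8,-3.2],
], yaw=[0.09,0.17,0.26,0.35,0.44,0.52,0.61,0.67,0.67], gripper=[5,5,5,5,5,5,5,5,5])

```text
clock: 34.15
tool_pos: [0.3546, 0.3172, 0.1224]
eef_rot: [0.716, 0.0, -0.698, 0.005]
contact_force: [1.1, -6.4, 0.2]
opening: 0.134
```

```bash
python3 look.py c37.png; python3 arc.py -167 0.1155 0.031 4
```

```text
wscale 1.53 sscale 3.4 side x0 367.2 tool-z tilt -1.485203864648345
t 34.25 bar th -179.2 tip r 0.0314 z 0.1141 F [-0.0333 -6.04    0.2744] mom [-1.2506 -0.0969 -0.575 ] q7 -2.45 psi -89.5 op 0.137
[[-0.1, 0.7, -0.1], [-0.1, 1.7, -0.2], [-0.1, 2.8, -0.4]]
[-0.07, -0.14, -0.21]
```

View pics/c37.png

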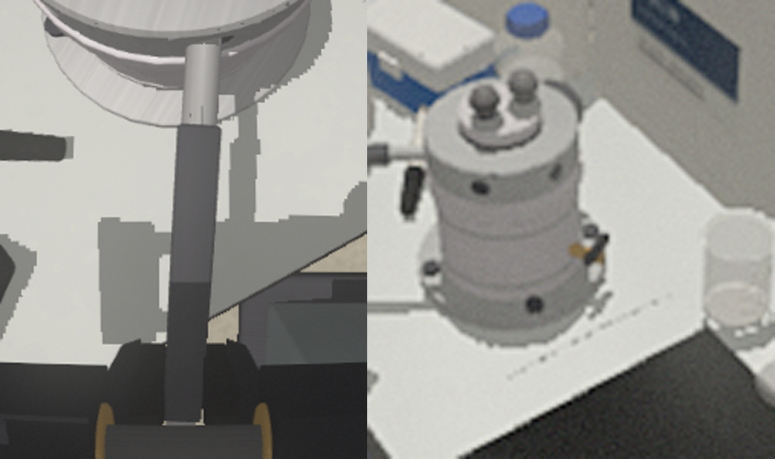

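Run:
```python
from h import *
holeang([(238.5,185),(260.5,180.6)],z=.1153)
```

```text
z 0.1133 (238.5, 185) ang -104.8 mod60 15.2 err 1.17
z 0.1133 (260.5, 180.6) ang -45.4 mod60 14.6 err 0.5
z 0.1153 (238.5, 185) ang -104.4 mod60 15.6 err 0.49
z 0.1153 (260.5, 180.6) ang -46.6 mod60 13.4 err 0.09
z 0.1173 (238.5, 185) ang -104.2 mod60 15.8 err 0.19
z 0.1173 (260.5, 180.6) ang -47.6 mod60 12.4 err 0.68
```

Emit:
apply_moves([
  [-0.1,0.7,-0.1],
  [-0.1,1.7,-0.2],
  [-0.1,2.8,-0.3],
  [-0.1,2.8,-0.3],
  [-0.1,2.8,-0.3],
], yaw=[-0.07,-0.14,-0.21,-0.21,-0.21], gripper=[5,5,5,5,5])

```text
clock: 34.67
tool_pos: [0.3578, 0.2884, 0.1238]
eef_rot: [0.712, 0.073, -0.694, 0.08]
contact_force: [0.2, -0.5, -0.0]
opening: 0.13
```

Emit:
apply_moves([
  [0,0,0.8],
  [0,0,1.8],
  [0,0,2.8],
  [0,0,3.8],
  [0,0,4.0],
  [0,0,4.0],
], yaw=[0,0,0,0,0,0], gripper=[5,5,5,5,5,5])

```text
clock: 35.17
tool_pos: [0.3176, 0.2804, 0.1228]
eef_rot: [0.711, 0.074, -0.694, 0.08]
contact_force: [-0.1, -0.9, -0.4]
opening: 0.132
```

```bash
python3 arc.py -104.5 0.1155 0.065 6.5
```

```text
t 35.17 bar th -167.2 tip r 0.0725 z 0.1142 F [-0.077  -0.9044 -0.3593] mom [ 0.0361  0.0719 -0.0203] q7 -2.35 psi -77.5 op 0.132
[[-0.1, 2.3, -0.9], [-0.1, 4.3, -1.2], [-0.1, 6.3, -1.8], [-0.1, 8.2, -2.7], [-0.0, 10.1, -3.7], [-0.0, 11.8, -4.9], [0.0, 13.3, -6.3], [0.0, 14.7, -7.9], [0.0, 15.9, -9.6], [0.1, 16.5, -10.8]]
[-0.11, -0.23, -0.34, -0.45, -0.57, -0.68, -0.79, -0.91, -1.02, -1.09]
```

Emit:
apply_moves([
  [-0.1,2.3,-0.5],
  [-0.1,4.3,-0.8],
  [-0.1,6.3,-1.4],
  [-0.1,8.2,-2.3],
  [-0.1,10.1,-3.3],
  [0,11.8,-4.5],
  [0,13.3,-5.9],
  [0,14.7,-7.5],
  [0,15.8,-9.2],
  [0,16.2,-10.4],
], yaw=[-0.11,-0.23,-0.34,-0.45,-0.57,-0.68,-0.79,-0.91,-1.02,-1.08], gripper=[5,5,5,5,5,5,5,5,5,5])

```text
clock: 36.0
tool_pos: [0.457, 0.1428, 0.1274]
eef_rot: [0.569, 0.419, -0.557, 0.435]
contact_force: [-0.3, -0.7, -1.8]
opening: 0.129
```

```bash
python3 arc.py -105.2 0.1155 0.058 6.5
```

```text
t 36.00 bar th -105.3 tip r 0.0655 z 0.1159 F [-0.322  -0.7444 -1.7852] mom [-0.0657  0.0114 -0.0067] q7 -1.42 psi -15.6 op 0.129
[[0.1, -0.0, -0.7]]
[-0.0]
```

Emit:
apply_moves([
  [0.1,0,-0.3],
  [0.1,0,-0.6],
  [0.1,0,-0.7],
  [0.1,0,-1.1],
  [0.1,0,-1.5],
  [0.1,0,-1.9],
  [0.1,0,-2.2],
  [0.1,0,-2.2],
], yaw=[0,0,0,0,0,0,0,0], gripper=[5,5,5,5,5,5,5,5])

```text
clock: 36.67
tool_pos: [0.4627, 0.1654, 0.1264]
eef_rot: [0.569, 0.42, -0.557, 0.436]
contact_force: [-0.0, 0.1, -0.9]
opening: 0.129
```

```bash
python3 arc.py -178 0.1155 0.030 5
```

```text
t 36.67 bar th -105.2 tip r 0.0422 z 0.1150 F [-0.0322  0.147  -0.8632] mom [0.0586 0.1365 0.1134] q7 -1.43 psi -15.5 op 0.129
[[-0.0, -1.3, -1.3], [-0.0, -2.6, -1.4], [-0.1, -3.9, -1.7], [-0.1, -5.1, -2.1], [-0.1, -6.3, -2.6], [-0.1, -7.5, -3.2], [-0.1, -8.6, -3.9], [-0.1, -9.6, -4.7], [-0.1, -10.6, -5.5], [-0.1, -11.5, -6.5]]
[0.09, 0.17, 0.26, 0.35, 0.44, 0.52, 0.61, 0.7, 0.79, 0.87]
```

Emit:
apply_moves([
  [0,0,-0.6],
  [0,0,-1.2],
  [0,-1.3,-1.3],
  [0,-2.6,-1.4],
  [-0.1,-3.9,-1.7],
  [-0.1,-5.1,-2.1],
  [-0.1,-6.3,-2.6],
  [-0.1,-7.5,-3.2],
  [0,-8.6,-3.9],
  [0,-9.6,-4.7],
], yaw=[0,0,0.09,0.17,0.26,0.35,0.44,0.52,0.61,0.7], gripper=[5,5,5,5,5,5,5,5,5,5])

```text
clock: 37.5
tool_pos: [0.3839, 0.2338, 0.1238]
eef_rot: [0.685, 0.198, -0.668, 0.212]
contact_force: [3.1, -6.6, 0.2]
opening: 0.133
```

```bash
python3 arc.py -179 0.115 0.030 5
```

```text
t 37.50 bar th -146.0 tip r 0.0304 z 0.1144 F [ 3.1434 -6.6109  0.1503] mom [-1.3877 -0.7445 -0.6084] q7 -2.09 psi -56.3 op 0.133
[[-0.1, -1.8, -0.1], [-0.1, -3.1, -0.2], [-0.1, -4.3, -0.5], [-0.1, -5.6, -0.9], [-0.1, -6.8, -1.4], [-0.1, -8.0, -2.0], [-0.1, -8.6, -2.4]]
[0.09, 0.17, 0.26, 0.35, 0.44, 0.52, 0.58]
```

Emit:
apply_moves([
  [-0.1,-1.8,-0.1],
  [-0.1,-3.1,-0.2],
  [-0.1,-4.3,-0.5],
  [-0.1,-5.6,-0.9],
], yaw=[0.09,0.17,0.26,0.35], gripper=[5,5,5,5])

```text
clock: 37.83
tool_pos: [0.3605, 0.2822, 0.1233]
eef_rot: [0.711, 0.073, -0.694, 0.088]
contact_force: [4.1, -7.0, -1.2]
opening: 0.129
```

```bash
python3 arc.py -180 0.1145 0.030 2.5;python3 look.py c38.png
```

```text
t 37.83 bar th -166.6 tip r 0.0306 z 0.1146 F [ 4.1158 -7.0345 -1.1883] mom [-1.471  -0.6568 -0.571 ] q7 -2.35 psi -77.0 op 0.129
[[-0.0, -1.1, -0.0], [-0.0, -1.8, -0.1], [-0.0, -2.4, -0.1], [-0.0, -3.1, -0.2], [-0.0, -3.7, -0.4]]
[0.04, 0.09, 0.13, 0.17, 0.22]
wscale 1.53 sscale 3.4 side x0 367.2 tool-z tilt -1.307886566777533
```

View pics/c38.png

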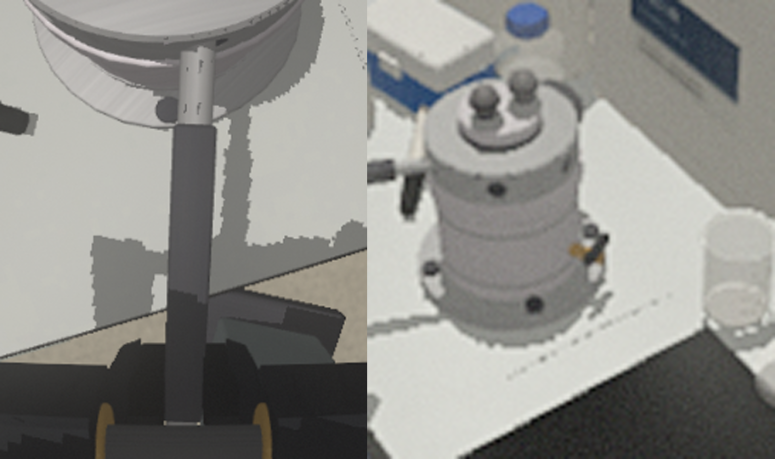

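Emit:
apply_moves([
  [0,-1.1,0],
  [0,-1.8,-0.1],
  [0,-2.4,-0.1],
  [0,-3.1,-0.2],
  [0,-3.3,-0.3],
], yaw=[0.04,0.09,0.13,0.17,0.2], gripper=[5,5,5,5,5])

```text
clock: 38.35
tool_pos: [0.3553, 0.3143, 0.1223]
eef_rot: [0.716, 0.003, -0.698, 0.018]
contact_force: [0.8, -7.0, 0.3]
opening: 0.132
```

```bash
python3 arc.py -166 0.1145 0.031 4;python3 look.py c39.png
```

```text
t 38.35 bar th -178.0 tip r 0.0306 z 0.1139 F [ 0.8172 -7.0085  0.3178] mom [-1.5497 -0.1952 -0.6696] q7 -2.49 psi -88.3 op 0.132
[[-0.1, 0.9, 0.0], [-0.1, 1.9, -0.1], [-0.0, 2.9, -0.3]]
[-0.07, -0.14, -0.21]
wscale 1.53 sscale 3.4 side x0 367.2 tool-z tilt -1.440569101996074
```

View pics/c39.png

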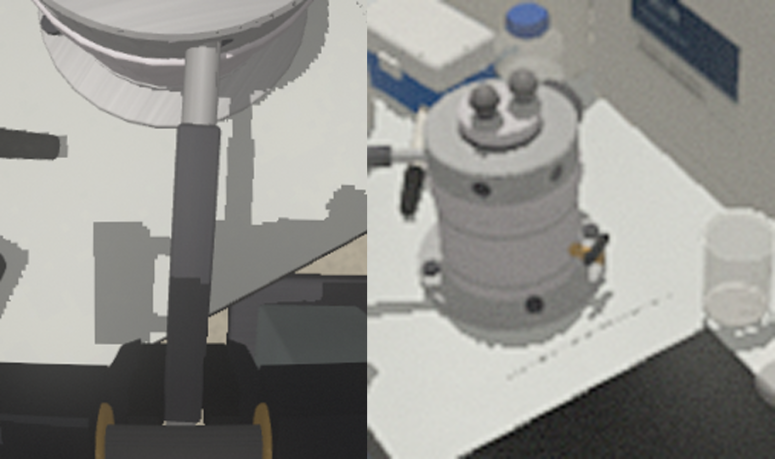

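Run:
```python
from h import *
holeang([(238.8,185.6),(260.8,180.9)],z=.1145)
```

```text
z 0.1125 (238.8, 185.6) ang -104.0 mod60 16.0 err 0.88
z 0.1125 (260.8, 180.9) ang -44.8 mod60 15.2 err 0.31
z 0.1145 (238.8, 185.6) ang -103.8 mod60 16.2 err 0.2
z 0.1145 (260.8, 180.9) ang -46.0 mod60 14.0 err 0.27
z 0.1165 (238.8, 185.6) ang -103.4 mod60 16.6 err 0.48
z 0.1165 (260.8, 180.9) ang -47.0 mod60 13.0 err 0.86
```

Emit:
apply_moves([
  [-0.1,0.9,0],
  [-0.1,1.9,-0.1],
  [0,2.9,-0.3],
  [0,2.9,-0.3],
  [0,2.9,-0.3],
], yaw=[-0.07,-0.14,-0.21,-0.21,-0.21], gripper=[5,5,5,5,5])

```text
clock: 38.87
tool_pos: [0.3594, 0.2858, 0.1231]
eef_rot: [0.71, 0.076, -0.694, 0.093]
contact_force: [0.1, 0.4, -1.5]
opening: 0.135
```

Emit:
apply_moves([
  [0,0,0.8],
  [0,0,1.8],
  [0,0,2.8],
  [0,0,3.8],
  [0,0,4.0],
  [0,0,4.0],
], yaw=[0,0,0,0,0,0], gripper=[5,5,5,5,5,5])

```text
clock: 39.37
tool_pos: [0.3195, 0.2769, 0.1223]
eef_rot: [0.71, 0.077, -0.694, 0.093]
contact_force: [-1.0, -0.6, 0.6]
opening: 0.132
```

```bash
python3 arc.py -105 0.1145 0.068 6.5
```

```text
t 39.37 bar th -165.9 tip r 0.0715 z 0.1132 F [-0.9854 -0.5783  0.6476] mom [0.0169 0.0296 0.0221] q7 -2.39 psi -76.2 op 0.132
[[-0.1, 2.3, -0.5], [-0.1, 4.4, -0.9], [-0.0, 6.5, -1.5], [-0.0, 8.4, -2.3], [0.0, 10.3, -3.3], [0.0, 12.0, -4.6], [0.1, 13.6, -6.0], [0.1, 14.9, -7.6], [0.1, 16.1, -9.4]]
[-0.11, -0.23, -0.34, -0.45, -0.57, -0.68, -0.79, -0.91, -1.02]
```

Emit:
apply_moves([
  [-0.1,2.3,-0.5],
  [-0.1,4.4,-0.9],
  [0,6.5,-1.5],
  [0,8.4,-2.3],
  [0,10.3,-3.3],
  [0,12.0,-4.6],
  [0.1,13.6,-6.0],
  [0.1,14.9,-7.6],
  [0.1,16.1,-9.4],
  [0.1,16.5,-10],
], yaw=[-0.11,-0.23,-0.34,-0.45,-0.57,-0.68,-0.79,-0.91,-1.02,-1.06], gripper=[5,5,5,5,5,5,5,5,5,5])

```text
clock: 40.2
tool_pos: [0.4601, 0.1389, 0.1277]
eef_rot: [0.567, 0.416, -0.559, 0.44]
contact_force: [0.4, 0.4, -1.0]
opening: 0.133
```

```bash
python3 arc.py -104.7 0.1146 0.058 6.5
```

```text
t 40.20 bar th -105.2 tip r 0.0687 z 0.1149 F [ 0.3835  0.3885 -1.0005] mom [-0.0192 -0.0294  0.0089] q7 -1.45 psi -15.5 op 0.133
[[0.0, -0.3, -1.1]]
[-0.01]
```

Emit:
apply_moves([
  [0,-0.3,-0.5],
  [0,-0.2,-1.0],
  [0,-0.2,-1.4],
  [0,-0.2,-1.8],
  [0,-0.2,-2.2],
  [0,-0.2,-2.6],
  [0,-0.2,-2.6],
], yaw=[0,0,0,0,0,0,0], gripper=[5,5,5,5,5,5,5])

```text
clock: 40.78
tool_pos: [0.4645, 0.1662, 0.1273]
eef_rot: [0.566, 0.417, -0.558, 0.44]
contact_force: [-1.7, 1.8, -0.8]
opening: 0.128
```

```bash
python3 arc.py -178 0.1145 0.030 4
```

```text
t 40.78 bar th -105.1 tip r 0.0411 z 0.1146 F [-1.704   1.8382 -0.8208] mom [0.1812 0.3302 0.2523] q7 -1.46 psi -15.3 op 0.128
[[0.0, -1.2, -1.1], [0.0, -2.2, -1.2], [0.0, -3.2, -1.4], [-0.0, -4.2, -1.7], [-0.0, -5.2, -2.0], [-0.0, -6.2, -2.4], [-0.0, -7.2, -2.8], [-0.0, -8.1, -3.3], [-0.1, -8.9, -3.9], [-0.1, -9.8, -4.6]]
[0.07, 0.14, 0.21, 0.28, 0.35, 0.42, 0.49, 0.56, 0.63, 0.7]
```

Emit:
apply_moves([
  [0,-0.1,-0.5],
  [0,-0.1,-1.0],
  [0,-1.2,-1.1],
  [0,-2.2,-1.2],
  [0,-3.2,-1.4],
  [0,-4.2,-1.7],
  [0,-5.2,-2.0],
], yaw=[0,0,0.07,0.14,0.21,0.28,0.35], gripper=[5,5,5,5,5,5,5])

```text
clock: 41.37
tool_pos: [0.422, 0.1972, 0.1258]
eef_rot: [0.636, 0.309, -0.623, 0.333]
contact_force: [5.2, -4.6, -0.3]
opening: 0.13
```

```bash
python3 arc.py -178 0.1144 0.030 2
```

```text
t 41.37 bar th -125.7 tip r 0.0304 z 0.1144 F [ 5.206  -4.5978 -0.3215] mom [-1.1133 -1.1116 -0.565 ] q7 -1.83 psi -36.0 op 0.130
[[0.0, -1.0, -0.0], [-0.0, -1.5, -0.0], [-0.0, -2.1, -0.1], [-0.0, -2.6, -0.1], [-0.0, -3.1, -0.2], [-0.0, -3.6, -0.3], [-0.0, -4.1, -0.4], [-0.0, -4.6, -0.6], [-0.0, -5.1, -0.7], [-0.0, -5.6, -0.9]]
[0.03, 0.07, 0.1, 0.14, 0.17, 0.21, 0.24, 0.28, 0.31, 0.35]
```

Emit:
apply_moves([
  [0,-1.0,0],
  [0,-1.5,0],
  [0,-2.1,-0.1],
  [0,-2.6,-0.1],
], yaw=[0.03,0.07,0.1,0.14], gripper=[5,5,5,5])

```text
clock: 41.7
tool_pos: [0.4038, 0.2113, 0.1251]
eef_rot: [0.66, 0.261, -0.644, 0.287]
contact_force: [4.7, -3.9, -0.2]
opening: 0.129
```

```bash
python3 arc.py -178 0.1142 0.030 2
```

```text
t 41.70 bar th -134.2 tip r 0.0304 z 0.1144 F [ 4.6797 -3.938  -0.2132] mom [-1.0198 -1.0154 -0.6908] q7 -1.97 psi -44.5 op 0.129
[[0.0, -0.9, -0.0], [0.0, -1.5, -0.0], [-0.0, -2.0, -0.1], [-0.0, -2.5, -0.1], [-0.0, -3.0, -0.2], [-0.0, -3.5, -0.3], [-0.0, -4.0, -0.4], [-0.0, -4.5, -0.6], [-0.0, -5.0, -0.7], [-0.0, -5.5, -0.9]]
[0.03, 0.07, 0.1, 0.14, 0.17, 0.21, 0.24, 0.28, 0.31, 0.35]
```

Emit:
apply_moves([
  [0,-0.9,0],
  [0,-1.5,0],
  [0,-2.0,-0.1],
  [0,-2.5,-0.1],
], yaw=[0.03,0.07,0.1,0.14], gripper=[5,5,5,5])

```text
clock: 42.03
tool_pos: [0.3886, 0.2273, 0.1243]
eef_rot: [0.679, 0.21, -0.661, 0.238]
contact_force: [4.5, -5.4, 0.2]
opening: 0.135
```

```bash
python3 arc.py -178 0.1141 0.030 2
```

```text
t 42.03 bar th -142.7 tip r 0.0306 z 0.1143 F [ 4.4522 -5.3626  0.1667] mom [-1.1488 -0.9746 -0.5854] q7 -2.10 psi -53.0 op 0.135
[[-0.0, -1.0, -0.0], [-0.0, -1.5, -0.1], [-0.0, -2.0, -0.1], [-0.0, -2.5, -0.2], [-0.0, -3.0, -0.2], [-0.0, -3.5, -0.3], [-0.0, -4.1, -0.5], [-0.0, -4.6, -0.6], [-0.1, -5.1, -0.7], [-0.1, -5.6, -0.9]]
[0.03, 0.07, 0.1, 0.14, 0.17, 0.21, 0.24, 0.28, 0.31, 0.35]
```

Emit:
apply_moves([
  [0,-1.0,0],
  [0,-1.5,-0.1],
  [0,-2.0,-0.1],
  [0,-2.5,-0.2],
], yaw=[0.03,0.07,0.1,0.14], gripper=[5,5,5,5])

```text
clock: 42.37
tool_pos: [0.3775, 0.2439, 0.1234]
eef_rot: [0.695, 0.157, -0.675, 0.189]
contact_force: [6.4, -11.0, 0.0]
opening: 0.128
```

```bash
python3 arc.py -178 0.1141 0.030 2
```

```text
t 42.37 bar th -151.4 tip r 0.0306 z 0.1139 F [  6.3681 -11.0012   0.0136] mom [-2.4505 -1.6227 -0.6603] q7 -2.22 psi -61.6 op 0.128
[[-0.1, -1.2, 0.0], [-0.1, -1.7, -0.0], [-0.1, -2.3, -0.0], [-0.1, -2.8, -0.1], [-0.1, -3.3, -0.2], [-0.1, -3.8, -0.3], [-0.1, -4.3, -0.4], [-0.1, -4.8, -0.5], [-0.1, -5.3, -0.7], [-0.1, -5.8, -0.8]]
[0.03, 0.07, 0.1, 0.14, 0.17, 0.21, 0.24, 0.28, 0.31, 0.35]
```

```bash
python3 look.py c40.png
```

```text
wscale 1.53 sscale 3.4 side x0 367.2 tool-z tilt -0.9199033762503783
```

Emit:
apply_moves([
  [0,-1.0,0],
  [0,-1.5,0],
  [0,-1.7,0],
  [0,-1.7,0],
], yaw=[0.03,0.05,0.06,0.06], gripper=[5,5,5,5])

```text
clock: 42.8
tool_pos: [0.3725, 0.2534, 0.1228]
eef_rot: [0.702, 0.13, -0.68, 0.168]
contact_force: [9.1, -12.7, 0.4]
opening: 0.136
```

```bash
python3 arc.py -178 0.1141 0.030 2; python3 look.py c41.png
```

```text
t 42.80 bar th -155.4 tip r 0.0303 z 0.1136 F [  9.087  -12.7071   0.4184] mom [-2.5556 -1.9869 -0.8186] q7 -2.28 psi -65.7 op 0.136
[[-0.1, -1.2, 0.0], [-0.1, -1.7, 0.0], [-0.1, -2.3, -0.0], [-0.1, -2.8, -0.1], [-0.1, -3.3, -0.2], [-0.1, -3.8, -0.3], [-0.2, -4.3, -0.4], [-0.2, -4.8, -0.5], [-0.2, -5.3, -0.7], [-0.2, -5.8, -0.8]]
[0.03, 0.07, 0.1, 0.14, 0.17, 0.21, 0.24, 0.28, 0.31, 0.35]
wscale 1.53 sscale 3.4 side x0 367.2 tool-z tilt -1.0344911429892123
```

View pics/c40.png

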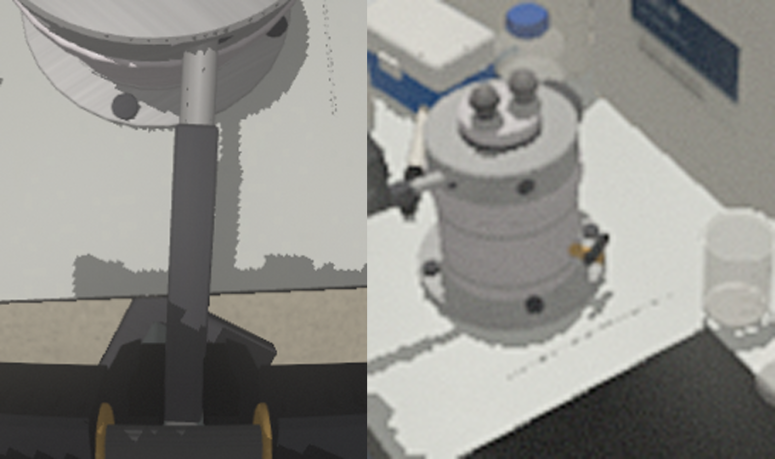

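View pics/c41.png

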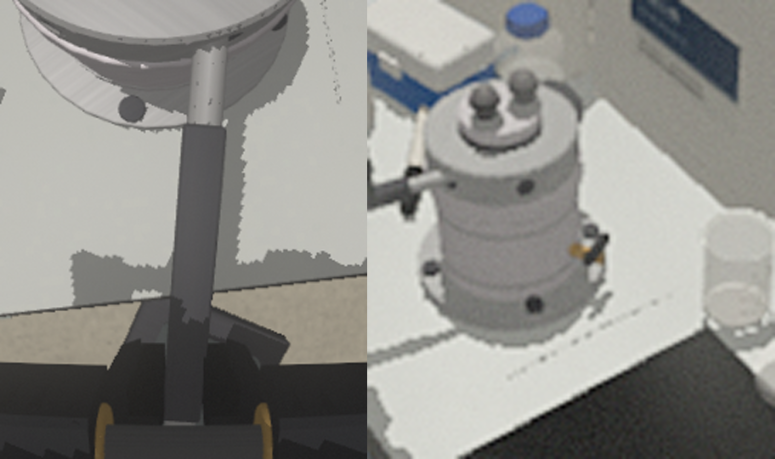

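```bash
python3 - <<'E'
from h import *
holeang([(205+(526-367.2)/3.4,130+187/3.4)],z=.1155)
im=snapshot('side');save(im,'s42.png',(215,140,285,240),8)
E
python3 arc.py -140 0.1141 0.031 4
```

```text
z 0.1135 (251.7058823529412, 185.0) ang -72.0 mod60 48.0 err 0.1
z 0.1155 (251.7058823529412, 185.0) ang -72.4 mod60 47.6 err 0.59
z 0.1175 (251.7058823529412, 185.0) ang -72.6 mod60 47.4 err 1.28
t 42.95 bar th -155.4 tip r 0.0305 z 0.1135 F [  8.3311 -12.3387   0.1933] mom [-2.5772 -1.9591 -0.7781] q7 -2.28 psi -65.7 op 0.137
[[-0.1, 0.4, 0.1], [-0.1, 1.4, -0.0], [-0.0, 2.4, -0.2], [-0.0, 3.3, -0.4]]
[-0.07, -0.14, -0.21, -0.27]
```

View pics/s42.png

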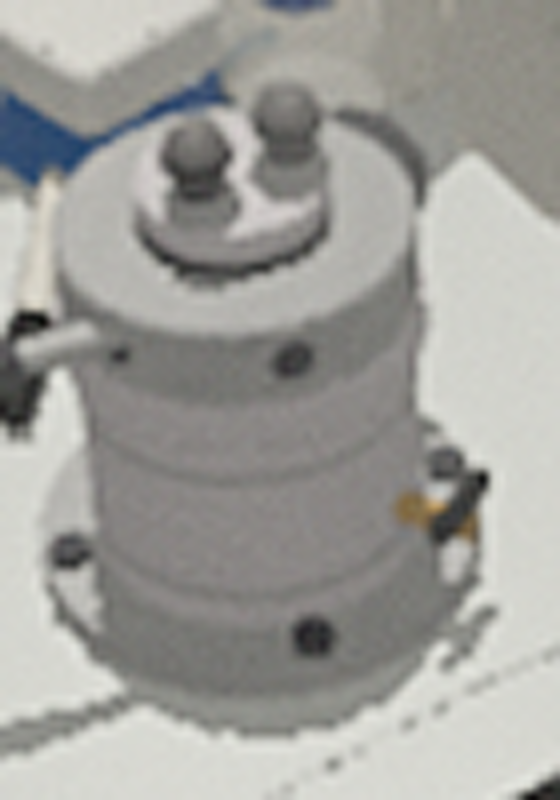

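Emit:
apply_moves([
  [0,0.4,0],
  [0,1.4,0],
  [0,2.4,-0.2],
  [0,3.3,-0.4],
  [0,3.3,-0.4],
  [0,3.3,-0.4],
], yaw=[-0.07,-0.14,-0.21,-0.27,-0.27,-0.27], gripper=[5,5,5,5,5,5])

```text
clock: 43.45
tool_pos: [0.3901, 0.2244, 0.1249]
eef_rot: [0.673, 0.218, -0.657, 0.26]
contact_force: [1.4, -3.6, -0.2]
opening: 0.128
```

```bash
python3 arc.py -136 0.1141 0.031 4
```

```text
t 43.45 bar th -140.2 tip r 0.0311 z 0.1137 F [ 1.4368 -3.6494 -0.2217] mom [-0.6908 -0.2886 -0.4067] q7 -2.08 psi -50.5 op 0.128
[[-0.0, 0.9, -0.1]]
[-0.07]
```

Emit:
apply_moves([
  [0,0.9,-0.1],
  [0,1.1,-0.1],
  [0,1.1,-0.1],
], yaw=[-0.07,-0.09,-0.09], gripper=[5,5,5])

```text
clock: 43.7
tool_pos: [0.3979, 0.2173, 0.1256]
eef_rot: [0.661, 0.248, -0.646, 0.289]
contact_force: [-0.1, -2.5, -1.3]
opening: 0.132
```

```bash
python3 arc.py -134 0.1141 0.031 4; python3 look.py c43.png
```

```text
t 43.70 bar th -135.1 tip r 0.0301 z 0.1138 F [-0.0869 -2.5061 -1.3445] mom [-0.2659 -0.0619 -0.1935] q7 -2.01 psi -45.4 op 0.132
[[0.0, 0.5, 0.1]]
[-0.02]
wscale 1.53 sscale 3.4 side x0 367.2 tool-z tilt 0.1689988511949189
```

View pics/c43.png

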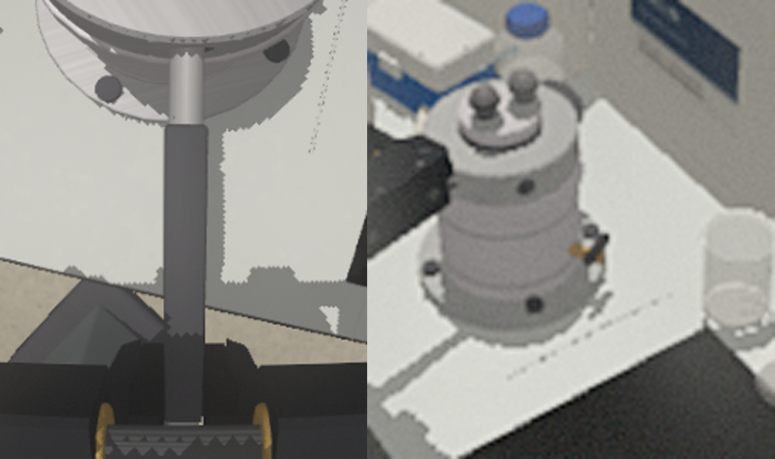

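Emit:
apply_moves([
  [0,0.4,0],
  [0,0.4,0.4],
  [0,0.4,1.4],
  [0,0.4,2.4],
  [0,0.4,3.4],
  [0,0.4,4.4],
  [0,0.4,5.4],
  [-2,0.4,6],
  [-4,0.4,6],
  [-4,0.4,6],
], yaw=[-0.03,-0.03,-0.03,-0.03,-0.03,-0.03,-0.03,-0.03,-0.03,-0.03], gripper=[5,5,5,5,5,5,5,5,5,5])

```text
clock: 44.63
tool_pos: [0.3562, 0.1758, 0.1681]
eef_rot: [0.658, 0.259, -0.641, 0.299]
contact_force: [0.4, 1.0, -0.7]
opening: 0.13
```

```bash
python3 look.py c44.png
python3 - <<'E'
from h import *
print(get_state()['contact_force'])
# mat centre: NW (.4685,.1424) NE(.639,.239) width .2 -> x dir 29.5deg ; mat y toward -(length .3) 
ex=np.array([.639-.4685,.239-.1424]);ex/=np.linalg.norm(ex);ey=np.array([ex[1],-ex[0]])
C=np.array([.4685,.1424])+ex*.1+ey*.15;print('mat centre',C,ex,ey)
# bar centre placed at C; tcp offset from bar middle toward A by .03 ; bar dir ~ 26deg
ps=-64
b=np.array([np.cos(np.radians(ps+90)),np.sin(np.radians(ps+90))])
T=C-b*.03; print(b); go([*T,.10],ps); go([*T,.019],ps)
E
```

```text
wscale 1.53 sscale 3.4 side x0 367.2 tool-z tilt 0.09125521838743775
[ 0.34    0.4294 -0.4437]
mat centre [0.6294 0.0612] [0.8701 0.4929] [ 0.4929 -0.8701]
[0.8988 0.4384]
t=44.73 pos [0.3564 0.1755 0.1663] psi -43.6 q7 -1.99 F [ 0.34    0.4294 -0.4437] op 0.130 tilt [ 0.043  -0.0431 -0.9981]
  delta [8.22, 26.16, -7.75] yaw 0.356
t=44.73 pos [0.3564 0.1755 0.1663] psi -43.6 q7 -1.99 F [ 0.34    0.4294 -0.4437] op 0.130 tilt [ 0.043  -0.0431 -0.9981]
  delta [16.31, 25.67, -7.76] yaw 0.356
```

View pics/c44.png

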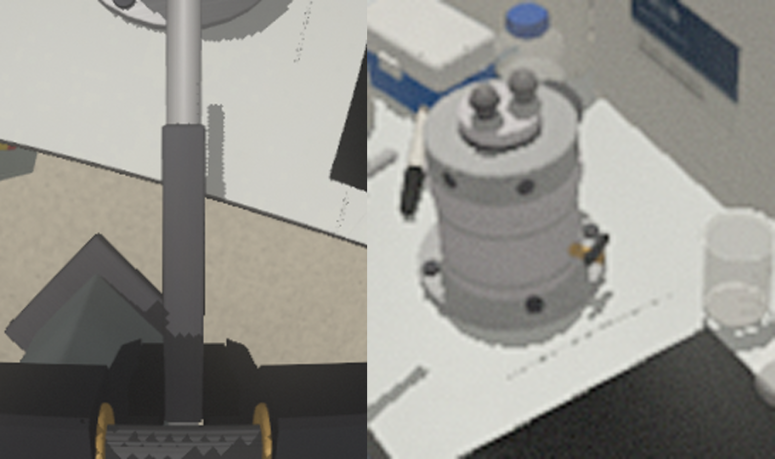

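Emit:
apply_moves([
  [-0.5,3,-0.8],
  [-0.5,6,-1.7],
  [-0.5,9,-2.6],
  [-0.5,12,-3.5],
  [0,15,-4.4],
  [1,18,-5.3],
  [2,21,-6.2],
  [4,24,-7.2],
  [6,26,-7.8],
  [7,26,-7.8],
], yaw=[0.05,0.1,0.15,0.2,0.25,0.3,0.36,0.36,0.36,0.36], gripper=[5,5,5,5,5,5,5,5,5,5])

```text
clock: 45.57
tool_pos: [0.6045, 0.046, 0.1085]
eef_rot: [0.701, 0.136, -0.678, 0.175]
contact_force: [0.4, 0.6, -0.7]
opening: 0.128
```

Run:
```python
from h import *
go([.6024,.0481,.05],-64); go([.6024,.0481,.019],-64)
t,b=tip_now();print('tip',t,'bar dir',b)
im=snapshot('side');save(im,'s45.png',(200,130,440,370),2.4)
```

```text
t=45.57 pos [0.6045 0.046  0.1085] psi -64.6 q7 -1.73 F [ 0.4403  0.6196 -0.6686] op 0.128 tilt [ 0.0444 -0.046  -0.998 ]
  delta [5.82, -0.63, 0.21] yaw -0.010
t=45.57 pos [0.6045 0.046  0.1085] psi -64.6 q7 -1.73 F [ 0.4403  0.6196 -0.6686] op 0.128 tilt [ 0.0444 -0.046  -0.998 ]
  delta [8.92, -0.82, 0.28] yaw -0.010
tip [0.7125 0.0975 0.0995] bar dir [ 0.9007  0.4343 -0.0003]
```

View pics/s45.png

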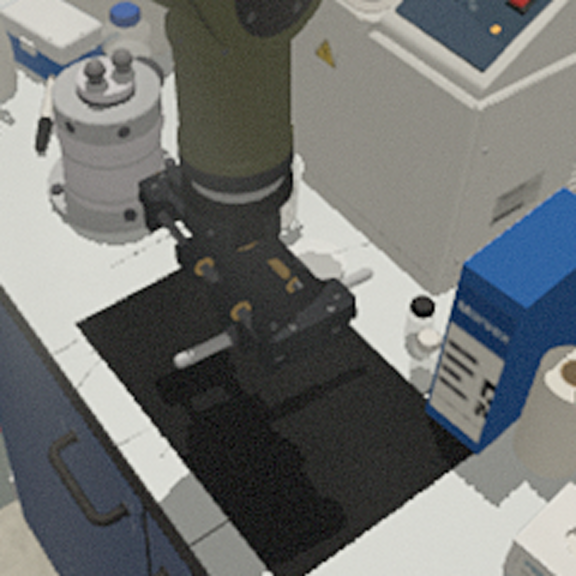

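Emit:
apply_moves([
  [2,-0.3,0.1],
  [4,-0.5,0.2],
  [6,-0.6,0.2],
  [7.5,-0.7,0.3],
  [8.3,-0.8,0.3],
  [8.8,-0.8,0.3],
  [8.8,-0.8,0.3],
  [8.8,-0.8,0.3],
  [8.8,-0.8,0.3],
  [8.8,-0.8,0.3],
], yaw=[0,0,0,0,0,0,0,0,0,0], gripper=[5,5,5,5,5,5,5,5,5,5])

```text
clock: 46.45
tool_pos: [0.5984, 0.0498, 0.0193]
eef_rot: [0.699, 0.138, -0.679, 0.175]
contact_force: [0.4, -0.3, -1.3]
opening: 0.131
```

Run:
```python
from h import *
go([.6024,.0481,.0185],-64)
```

```text
t=46.45 pos [0.5984 0.0498 0.0193] psi -64.4 q7 -1.80 F [ 0.4062 -0.2549 -1.256 ] op 0.131 tilt [ 0.0396 -0.0452 -0.9982]
  delta [0.1, 0.33, -0.28] yaw -0.007
```

Lower 1 mm more and release gently, then lift clear.

Emit:
apply_moves([
  [0.1,0,0],
  [0.1,0,0],
  [0.1,0,0],
  [0.1,0,0],
  [0.1,0,0],
  [0.1,0,0],
], yaw=[0,0,0,0,0,0], gripper=[5,16,20,30,45,45])

```text
clock: 46.95
tool_pos: [0.5994, 0.0484, 0.0189]
eef_rot: [0.7, 0.137, -0.679, 0.176]
contact_force: [1.2, -4.4, 6.6]
opening: 0.4
```

Emit:
apply_moves([
  [-1,0,0],
  [-3,0,0],
  [-6,0,0],
  [-10,0,0],
  [-14,0,0],
  [-18,0,0],
  [-22,2,3],
  [-24,5,6],
  [-24,8,9],
  [-24,10,10],
], yaw=[0,0,0,0,0,0,0,0,0,0], gripper=[45,45,45,45,45,45,45,45,45,45])

```text
clock: 47.78
tool_pos: [0.5409, -0.0738, 0.2653]
eef_rot: [0.7, 0.138, -0.678, 0.177]
contact_force: [0.2, -0.3, -0.0]
opening: 0.453
```

Run:
```python
from h import *
go([.45,-.1,.25],-64)
im=snapshot('side');save(im,'s46.png',(180,120,420,370),2.3)
im=snapshot('side');save(im,'s46z.png',(215,140,285,240),6)
im=snapshot('top');save(im,'t46.png',(180,120,420,280),3.3)
```

```text
t=47.78 pos [ 0.5409 -0.0738  0.2653] psi -64.3 q7 -1.44 F [ 0.1636 -0.2844 -0.0358] op 0.453 tilt [ 0.0435 -0.0469 -0.998 ]
  delta [1.25, -1.67, 9.35] yaw -0.006
```

View pics/s46.png

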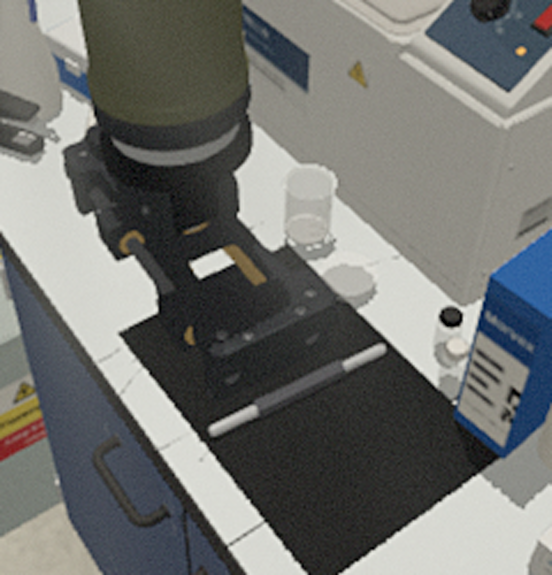

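View pics/s46z.png

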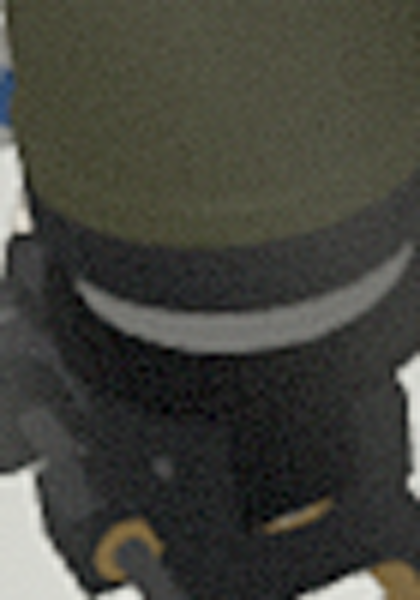

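View pics/t46.png

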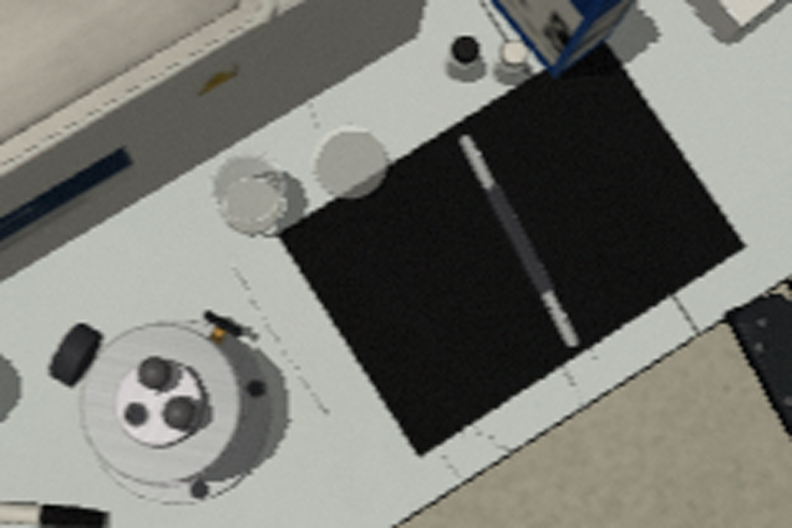

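Emit:
apply_moves([
  [1,-1,6],
  [2,-1,9],
  [2,-1,9],
  [2,-1,9],
  [2,-1,9],
], yaw=[0,0,0,0,0], gripper=[45,45,45,45,45])

```text
clock: 48.35
tool_pos: [0.4568, -0.1062, 0.2417]
eef_rot: [0.7, 0.135, -0.679, 0.174]
contact_force: [-0.1, 0.7, -0.4]
opening: 0.45
```

Run:
```python
from h import *
go([.45,-.1,.25],-64)
sd=cam('side')
im=snapshot('side');save(im,'s47z.png',(215,135,285,235),6)
X=[[.5207,.3208,.160],[.4978,.308,.160],[.5207,.3208,.170],[.4978,.308,.170]]
print((proj(sd,X)-[215,135])*6)
```

```text
t=48.35 pos [ 0.4568 -0.1062  0.2417] psi -64.7 q7 -1.43 F [-0.0672  0.7179 -0.4473] op 0.450 tilt [ 0.0419 -0.0476 -0.998 ]
  delta [-0.89, -0.8, 0.34] yaw -0.013
[[207.5958 118.0158]
 [145.4112 142.4597]
 [205.9288  95.8109]
 [143.2558 120.1892]]
```

View pics/s47z.png

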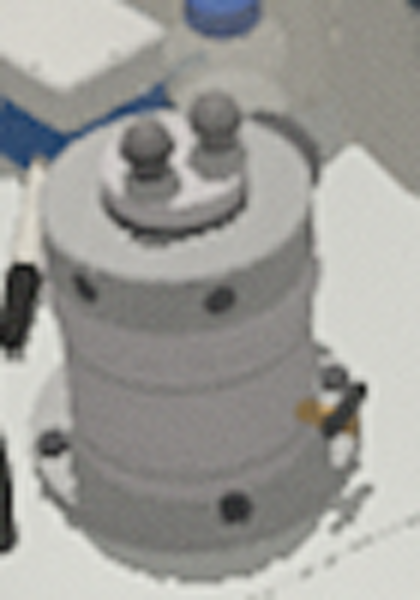

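Run:
```python
from h import *
go([.4975,.3082,.225],-61)
```

```text
t=48.40 pos [ 0.4581 -0.1059  0.2419] psi -64.7 q7 -1.43 F [ 0.7951  0.2529 -0.6059] op 0.447 tilt [ 0.0436 -0.0474 -0.9979]
  delta [-0.1, -35.79, -21.26] yaw -0.065
```

Emit:
apply_moves([
  [-1,-3.5,-2],
  [-1,-7,-4],
  [-1,-10.5,-6],
  [-1,-14,-8.3],
  [-1,-17.5,-10.4],
  [-1,-21,-12.5],
  [-1,-24.5,-14.6],
  [-1,-28,-16.7],
  [-1,-31.5,-18.8],
  [-1,-33,-19.7],
], yaw=[0,0,0,-0.02,-0.04,-0.06,-0.06,-0.06,-0.06,-0.06], gripper=[0,0,0,0,0,0,0,0,0,0], force=30)

```text
clock: 49.23
tool_pos: [0.4944, 0.2874, 0.2359]
eef_rot: [0.696, 0.161, -0.672, 0.196]
contact_force: [0.3, 0.3, 0.3]
opening: 0.007
```

Run:
```python
from h import *
go([.4975,.3085,.20],-61)
```

```text
t=49.23 pos [0.4944 0.2874 0.2359] psi -60.8 q7 -2.03 F [0.2822 0.3089 0.2772] op 0.007 tilt [ 0.0456 -0.0382 -0.9982]
  delta [3.52, -1.89, -1.23] yaw 0.004
```

Emit:
apply_moves([
  [0,-1.0,-0.7],
  [0,-1.8,-1.2],
  [1.5,-1.9,-1.2],
  [3,-1.9,-1.2],
  [3.5,-1.9,-1.2],
  [3.5,-1.9,-1.2],
], yaw=[0,0,0,0,0,0], gripper=[0,0,0,0,0,0])

```text
clock: 49.73
tool_pos: [0.4967, 0.3083, 0.199]
eef_rot: [0.695, 0.161, -0.672, 0.196]
contact_force: [0.5, 0.2, -0.2]
opening: 0.006
```

Run:
```python
from h import *
go([.4978,.3085,.184],-61)
im=snapshot('wrist');save(im,'w48.png',(150,150,410,350),3)
```

```text
t=49.73 pos [0.4967 0.3083 0.199 ] psi -60.7 q7 -2.08 F [ 0.5433  0.2007 -0.1858] op 0.006 tilt [ 0.0438 -0.0396 -0.9983]
  delta [1.51, -0.05, -0.07] yaw 0.004
```

View pics/w48.png

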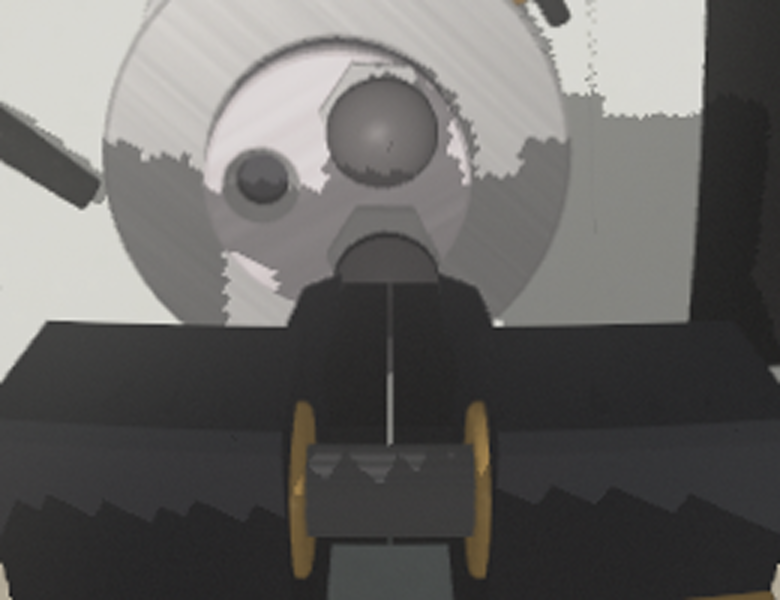

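Emit:
apply_moves([
  [0.6,0,0],
  [1.2,0,0],
  [1.5,0,0],
  [1.7,0,0],
  [1.9,0,0],
  [1.9,0,0],
], yaw=[0,0,0,0,0,0], gripper=[0,0,0,0,0,0])

```text
clock: 50.28
tool_pos: [0.4984, 0.3081, 0.1836]
eef_rot: [0.697, 0.161, -0.671, 0.196]
contact_force: [-3.7, -3.5, 17.8]
opening: 0.007
```

Emit:
apply_moves([
  [-0.8,0,0],
  [-1.6,0,0],
  [-1.6,0,-1.3],
  [-1.6,0,-2.5],
  [-1.6,0,-2.5],
  [-1.6,0,-2.5],
  [-1.6,0,-2.5],
], yaw=[0,0,0,0,0,0,0], gripper=[0,0,0,0,0,0,0])

```text
clock: 50.87
tool_pos: [0.5187, 0.3205, 0.1999]
eef_rot: [0.696, 0.161, -0.672, 0.196]
contact_force: [-0.3, 0.8, 0.8]
opening: 0.008
```

Run:
```python
from h import *
go([.5209,.3205,.184],-61)
```

```text
t=50.87 pos [0.5187 0.3205 0.1999] psi -60.8 q7 -2.05 F [-0.3065  0.784   0.8453] op 0.008 tilt [ 0.0462 -0.0387 -0.9982]
  delta [1.6, 0.02, -0.15] yaw 0.004
```

Emit:
apply_moves([
  [0.6,0,-0.1],
  [1.2,0,-0.1],
  [1.6,0,-0.1],
  [1.8,0,-0.1],
  [2.0,0,-0.1],
  [2.0,0,-0.1],
], yaw=[0,0,0,0,0,0], gripper=[0,0,0,0,0,0])

```text
clock: 51.37
tool_pos: [0.5205, 0.3207, 0.1834]
eef_rot: [0.697, 0.161, -0.671, 0.196]
contact_force: [-7.5, -3.7, 26.4]
opening: 0.005
```

Emit:
apply_moves([
  [-1,0,0],
  [-3,0,0],
  [-6,0,0],
  [-9,0,0],
  [-9,3,1],
  [-9,6.5,3],
  [-9,10,5],
  [-9,13,7],
  [-9,16,9],
  [-9,16,9],
], yaw=[0,0,0,0,0,0,0,0,0,0], gripper=[0,0,0,0,0,0,0,0,0,0])

```text
clock: 52.2
tool_pos: [0.5149, 0.1307, 0.2796]
eef_rot: [0.696, 0.155, -0.673, 0.195]
contact_force: [0.2, -0.7, -1.0]
opening: 0.008
```

Run:
```python
from h import *
go([.4,.1,.3],-61)
im=snapshot('wrist');save(im,'w50.png',None,1.4)
im=snapshot('top');save(im,'t50.png',(180,120,420,280),3.3)
```

```text
t=52.20 pos [0.5149 0.1307 0.2796] psi -61.4 q7 -1.76 F [ 0.2402 -0.6691 -0.9743] op 0.008 tilt [ 0.0452 -0.0469 -0.9979]
  delta [-2.41, -2.66, 11.52] yaw -0.008
```

View pics/w50.png

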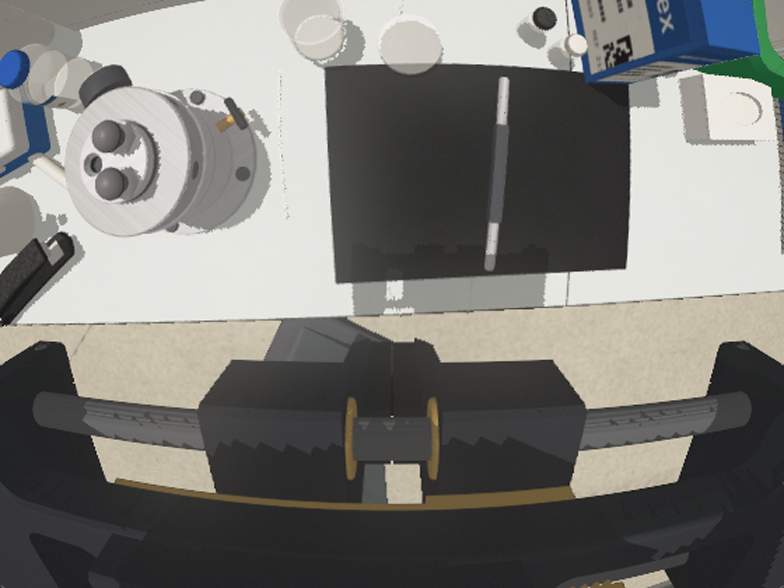

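View pics/t50.png

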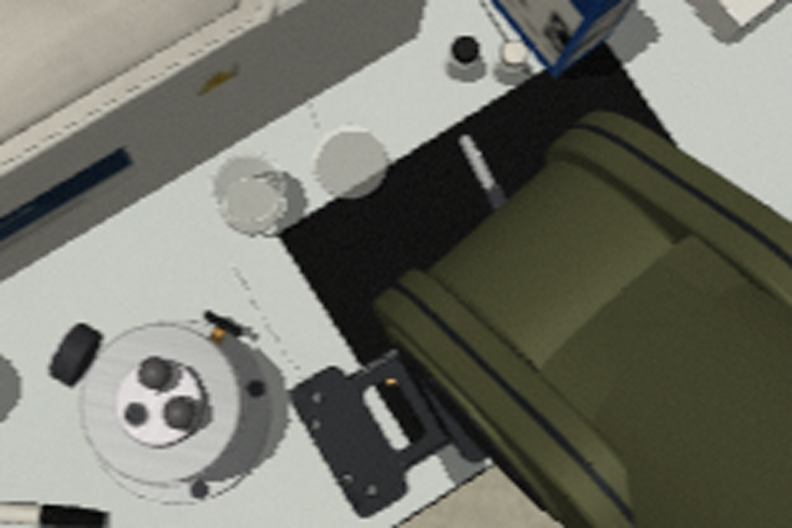

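```bash
python3 -c "
from plant import *
s=get_state();print(s['clock'],s['contact_force']);print(finish_job())"
```

```text
52.3 [-0.16619423  1.19321732 -0.15571188]
the job is handed in; nothing more can be done
None
```

The job is done and handed in at 52.3 s. Both loggers are in their ports, the gland ring is at its stop, and the bar is back on the mat.

- **Loggers:** There were two on the mat. I stood each one up by its ball and pushed it into a free port. I then pressed each ball with the closed fingertips, and both stopped solid (18 N and 26 N). The ball tops were at about 0.170 m, the height they should have with the shoulder home on the plate. Port 1 stays empty because there was no third logger.
- **Ring:** I turned it clockwise with the bar only, in four strokes, by about 239° in all. On the last stroke the bar force rose from about 7 N to 16 N and the ring no longer moved. In the side picture its hole centres sat at about 0.1135 m, against 0.114 m when tight. The starting angle is not measurable, so the stop rests on those signs.
- **Bar and bystanders:** The bar lies fully on the mat, its front end only a few millimetres inside the edge. The beaker and reagent bottle look unmoved in the pictures.
- **Disagreements between checks:** The cameras disagreed by 1 to 2.5 mm in places, mainly the top camera on the vessel axis. The tool also ended tilted about 3.5°. Neither affected the result.

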